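Refill the thread keeper and hold its bayonet cover half-way

TASK

Stand the spare thread spool in the one empty pocket of the thread keeper, leaving the spools already in it where they are, then lower the keeper's cover over the spools with its two tabs in the entry gaps until it is fully down. Turn the cover clockwise (seen from above) against its spring until its pointer ribs meet the single half-way ribs on the rim, well before the lock clicks at the double ribs, and finish still holding it there, not letting go, so that I can fit the ticket seal. Leave the other things on the counter alone.

Things in the scene. Friction and masses are not known exactly. Their poses are not given: they have to be found in the camera images.
- keeper: Thread keeper base, fixed: low grey round dish with a pale metal hood, 148 mm across, 19 mm high. Origin: centre of its underside, z up; floor 8 mm above it. Three pocket collars in a row along its y; two hold a spool, one (varies) is empty. The hood round the rim (inner radius 59 mm, underside 7.5 mm over the floor) has two entry gaps, at +x and -x. Half a turn about z leaves it the same but for the pocket numbers.
- entry_gap (a point): Middle of the entry gap on the keeper's +x side, 64 mm from its axis, at floor level; the other gap is opposite. Each is open 14 degrees to either side. The cover's tabs (8 degrees either side) pass down only here, then turn clockwise from above (negative about z) under the hood; a stop allows only about 6 degrees anticlockwise.
- half_rib (a point): The single dark half-way rib on the keeper's rim, 40 degrees (0.70 rad) clockwise from above of entry_gap (67 mm from the axis, 22 mm above the counter); another is opposite. A double rib 80 degrees (1.40 rad) from the gap marks the lock. A ball click before the lock is first felt at about 60 degrees; going past about 68 degrees counts as clicked.
- pocket0 (a point): Floor centre of pocket 0, 33 mm to the +y side of the keeper's axis, 8 mm above the counter. A round collar, inner diameter 30 mm, 10 mm deep (top 18 mm above the counter), that takes one spool upright. Axes as the keeper's.
- pocket1 (a point): Floor centre of pocket 1, at the keeper's axis, 8 mm above the counter. A round collar, inner diameter 30 mm, 10 mm deep (top 18 mm above the counter), that takes one spool upright. Axes as the keeper's.
- pocket2 (a point): Floor centre of pocket 2, 33 mm to the -y side of the keeper's axis, 8 mm above the counter. A round collar, inner diameter 30 mm, 10 mm deep (top 18 mm above the counter), that takes one spool upright. Axes as the keeper's.
- spare_center (a point): The spare thread spool, standing upright and alone on the counter: 27 mm diameter flanges (7 mm thick, top and bottom), 46 mm tall, 18 g. Point: its centre, 23 mm above its foot; z up. It is gripped round the flanges, best near its top so that the fingertips clear the pocket collars.
- spool_a_center (a point): One of the two spools already standing in keeper pockets, same size and look as the spare. Point: its centre, 23 mm above its foot (31 mm above the counter in a pocket).
- spool_b_center (a point): The other spool already standing in a keeper pocket, same size. Point: its centre, as for spool_a.
- cover_grip (a point): Keeper's cover, standing rim down on the counter: pale drum open below, 112 mm across, 56 mm tall (106 wide, 52 deep inside), about 160 g, with a grip bar on top 60 mm long, 14 thick, 34 tall. Point: on the drum's axis in the bar, 78 mm above the rim, 12 below the bar's top. x along the bar, y across its thickness, z up. Half a turn about z is the same. Fully down in the keeper: 86 mm above the counter.
- cover_tab (a point): The tab at the cover's rim on its +x side: 14 mm wide, 5 mm thick, its end 66 mm from the axis; the other is opposite. Point: 60 mm from the axis, at rim level. Dark pointer ribs run up the wall above the tabs. Lift the cover at least 60 mm to pass over the spools (tops 54 mm above the counter in the pockets).
- carrier (a joint): Sprung carrier under the hood, whose dogs the cover's tabs push: 0 at rest, grows as the cover turns clockwise from above. Once touched it reads the cover's angle from the gaps less about 0.1 rad: about 0.6 at half-way, 1.29 at the lock. It pushes back with 0.04 N m at rest, 0.13 N m at half-way, and drives the cover back most of the way if let go.
- tin: Bystander: round pin tin, 66 mm across, 22 mm high; origin at its underside. Leave it alone.
- chalk: Bystander: tailor's chalk, 36 x 46 x 8 mm; origin at its underside. Leave it alone.
- chalk_blue: Bystander: a second tailor's chalk, 36 x 46 x 8 mm; origin at its underside. Leave it alone.
- ripper: Bystander: seam ripper lying flat, 11 x 114 x 11 mm. Leave it alone.
Not all that is in view belongs to the job. Leave any black look-alike of the part that bears spool_a_center alone.

How it is judged:
On the way, in this order (a step that is already met when the one before it is completed fails the run):
1. the spare spool stands in the empty pocket, let go (z of spare_center in the frame of keeper between 0.026 and 0.036 m and angle between spare_center's own z axis and vertical below 0.12 rad and (horizontal distance between spare_center and pocket0 below 0.006 m or horizontal distance between spare_center and pocket1 below 0.006 m or horizontal distance between spare_center and pocket2 below 0.006 m) and contact force between the fingers and spare below 0.1 N), for 0.2 s.
2. the cover is down on the keeper with its tabs in the entry gaps (z of cover_grip in the frame of keeper between 0.082 and 0.089 m and horizontal distance between cover_grip and keeper below 0.008 m and angle between cover_grip's own z axis and vertical below 0.05 rad and angle between the x axis of cover_grip and the x axis of keeper, either way round below 0.2 rad), for 0.1 s.
At the end, for the whole second after the job is handed in: One spool upright in each pocket (6 mm); cover fully down (3 mm), level (0.05 rad), centred (8 mm), turned 0.70 +-0.16 rad clockwise from the gaps with the carrier at 0.35 to 0.85 rad, at rest, the fingers still gripping it (over 2 N) (z of spare_center in the frame of keeper between 0.026 and 0.036 m and angle between each of spare_center, spool_a_center, spool_b_center's own z axis and vertical below 0.12 rad and (horizontal distance between spare_center and pocket0 below 0.006 m or horizontal distance between spare_center and pocket1 below 0.006 m or horizontal distance between spare_center and pocket2 below 0.006 m) and z of spool_a_center in the frame of keeper between 0.026 and 0.036 m and (horizontal distance between spool_a_center and pocket0 below 0.006 m or horizontal distance between spool_a_center and pocket1 below 0.006 m or horizontal distance between spool_a_center and pocket2 below 0.006 m) and z of spool_b_center in the frame of keeper between 0.026 and 0.036 m and (horizontal distance between spool_b_center and pocket0 below 0.006 m or horizontal distance between spool_b_center and pocket1 below 0.006 m or horizontal distance between spool_b_center and pocket2 below 0.006 m) and z of cover_grip in the frame of keeper between 0.082 and 0.089 m and horizontal distance between cover_grip and keeper below 0.008 m and angle between cover_grip's own z axis and vertical below 0.05 rad and angle between the x axis of cover_grip and the x axis of keeper, either way round between 0.54 and 0.86 rad and value of joint carrier between 0.35 and 0.85 rad and contact force between the fingers and cover above 2 N and angular speed of cover below 0.3 rad/s and linear speed of cover below 0.02 m/s); the arm keeps its last pose, push and grip.
It fails at once if the cover is turned into the lock click (value of joint carrier above 1.1 rad).
It fails at once if a spool that was already in the keeper is taken out or shifted (distance of any of spool_a_center, spool_b_center from where it was at the start of the episode above 0.015 m).
It fails at once if a bystander is disturbed (distance of any of tin, chalk, chalk_blue, ripper from where it was at the start of the episode above 0.02 m).
It also fails if it takes over 51 s, if anything falls off the work surface, if the arm or the gripper's body presses on something with over 40 N, if the wrist force passes 120 N, or if a joint passes its speed limit or range.

ROBOT

A 6-joint arm with a two-finger parallel gripper is mounted at the origin on the work surface; the furniture and walls round the work are solid. World frame = base frame: x ahead of the robot, y to its left, z up, the work surface at z = 0. Lengths are in m, angles in rad, forces in N, time in s.
With the tool pointing down it reaches from about 0.35 to 0.975 m from the base axis. Payload 4.9 kg.
Tool frame: the origin (TCP) lies at the very end of the fingers, on their centre line; the grasp point (between the pads) lies arm.hold_point_z behind it (arm.hold_point_z is the distance from the TCP to the grasp point, in m); z points along the fingers, x is the direction in which the jaws open and shut, and the axes are right-handed (so a half turn about z gives the same grasp; the last joint's range is limited). The gripper opens to 85 mm and grips with 20 to 120 N. Pads are 22 mm wide; open, the fingers measure 114 mm over their backs; the gripper's body (76 mm by 85 mm) begins 54 mm behind the grasp point. The pads swing forward as they close: fully open they stand 13 mm farther back than shut.
Start: joints at [-1.455, 0.053, 1.613, -0, 1.476, -0.119], TCP at [0.145, -0.608, 0.231] pointing down, gripper open.
Joint ranges: [-3.01, 3.01], [-1.01, 2.22], [0.06, 2.58], [-1.02, 4.17], [0.09, 2.62], [-3.14, 3.14]. Speed limits (rad/s): [2.57, 2.57, 3.14, 3.14, 3.14, 3.14].

INTERFACE

Orientations are given as a rotation vector (axis times angle).
In Python, from plant import arm, grab_frame, camera_params, job gives the robot as it stands.
- The arm moves only by the tool servo_tool, never from a script. Its argument "rows" is a list of rows, each an object of numbers: "x", "y", "z": the shift along the world's x, y, z as a fraction of full scale; "rx", "ry", "rz": the turn, a rotation vector about the world's x, y, z as a fraction of full scale. In form: [{"x": .., "y": .., "z": .., "rx": .., "ry": .., "rz": ..}, ...]. A call has 1 to 20 rows; each row is the pose to reach, as a shift and turn from the pose commanded when the call began, turning the shorter way round; what a row does not reach only later rows make up. Full scale, the value 1, is 0.8 m for a shift and 360 degrees for a turn. A row lasts 1/12 s, in which the tool goes at most 41.7 mm and 7.16 degrees, less where a joint would pass 70% of its speed; a pose out of reach is approached as far as the arm can. A call with a number of a shift or a turn outside -1 to 1 is refused whole. A call with a gripper value outside its range is refused whole. "grip" is the closure, from -1 (fully open) to 1 (shut), set as the call begins (left out, the last holds). The fingers move at their own pace and stop on an object; "squeeze" is the grip in N (left out, the last holds). Time passes only in rows, so rows that repeat a pose let the fingers close. It gives the time, the measured TCP pose, the force and the opening at its end, in the units of the state.
- arm.state(): the state, without advancing time (a new reading comes with each control period).
- grab_frame(name): name is "scene" or "top" or "wrist"; returns the picture (384x512x3 uint8, red, green, blue); there is no depth.
- camera_params(name): a dict with "camera_matrix" (3x3 intrinsics, pixels), "dist_coeffs" ([k1, k2, p1, p2, k3] as OpenCV has them; the pictures are not rectified), "R" (3x3) and "t" (3): a world point X has camera coordinates R X + t. Camera axes: x right, y down, z forward; pixel columns grow to the right and rows downward; lengths in m; the calibration is good to about 2 mm. A picture is of the moment at which its call begins: read the wrist's pose just before it. camera_params takes no time and is no camera call; for the wrist camera it gives the pose at the moment of the call.
- job.job_done(): hands the job in, once; it reports no verdict.
The state is a dict: "time_s": time; "q": joint angles; "qvel": joint speeds; "joint_efforts": joint torques, N m; "position": TCP position; "ee_rot": TCP orientation; "wrist_force": force on the tool from outside, world axes, zero at the start; "moment": the same for the moment, N m; "opening": finger opening in m.
Only numpy, scipy, OpenCV 4.12 (cv2) and the standard library are available. Lean on these libraries where they do the work, as an engineer would, in place of code of your own. Each camera call takes 0.05 s, during which the arm holds its last target.

## Working session

There is one attempt and no reset: what is moved stays moved. The work goes in short steps, Python scripts to look and compute and a tool call to move; the robot and the scene stay as the last step left them, time stands still between calls to the robot, and variables do not carry over. Pictures are saved under pics/ and viewed, and the job is handed in when it is done.

Besides the shell and the picture viewer there is one more tool, called after "Request:" by a JSON object that holds its "fn" and its "kwargs", one argument or row to a line. servo_tool: Moves the arm, as the interface text tells. Its arguments: {"type":"object","properties":{"rows":{"type":"array"},"grip":{"type":"number"},"squeeze":{"type":"number"}},"required":["rows"]}

```bash
mkdir -p pics; ls
python3 - <<'E'
from plant import arm, grab_frame, camera_params, job
import cv2
print(arm.state(), arm.hold_point_z)
for n in ("scene","top","wrist"):
    f=grab_frame(n); cv2.imwrite(f"pics/{n}0.png",f[:,:,::-1]); p=camera_params(n); print(n,p)
E
```

```text
pics
{'time_s': 0.0, 'q': array([-1.45505106e+00,  5.33777666e-02,  1.61430687e+00, -2.03760330e-05,
        1.47597322e+00, -1.19015002e-01]), 'qvel': array([-1.99257423e-03, -9.63065173e-05,  1.24572134e-04, -5.86583468e-04,
       -9.06387520e-04, -1.21096021e-03]), 'joint_efforts': array([ 3.41464411e-04, -3.93683374e+01, -3.70175314e+01, -4.83880319e-05,
        7.17724470e-03, -1.06565658e-06]), 'position': array([ 0.14529453, -0.60723751,  0.23004236]), 'ee_rot': array([-2.46517432e+00,  1.94510058e+00,  2.31160874e-03]), 'wrist_force': array([ 0.48397196, -0.18835302, -0.27314358]), 'moment': array([-0.02045817, -0.07345032,  0.03128812]), 'opening': 0.08538571114238853} 0.0187
scene {'camera_matrix': array([[419.58665394,   0.        , 250.44163533],
       [  0.        , 419.58665394, 189.13123874],
       [  0.        ,   0.        ,   1.        ]]), 'dist_coeffs': array([0.01800524, 0.        , 0.        , 0.        , 0.        ]), 'R': array([[-0.62647537, -0.77926101, -0.01675989],
       [-0.44279408,  0.37350893, -0.81512237],
       [ 0.64145305, -0.50323291, -0.5790
[... 297 characters left out ...]
 0.        ,  0.        ]), 'R': array([[ 0.01990851, -0.99973201, -0.0118138 ],
       [-0.99126345, -0.01819615, -0.13063567],
       [ 0.1303857 ,  0.01431135, -0.99136005]]), 't': array([0.08682265, 0.55119508, 1.19946077])}
wrist {'camera_matrix': array([[345.85951912,   0.        , 258.11683367],
       [  0.        , 345.85951912, 190.47327556],
       [  0.        ,   0.        ,   1.        ]]), 'dist_coeffs': array([-0.04348444,  0.        ,  0.        ,  0.        ,  0.        ]), 'R': array([[ 0.2333982 , -0.97237992, -0.00160285],
       [-0.93720497, -0.22539397,  0.26616613],
       [-0.25917587, -0.0606205 , -0.96392584]]), 't': array([-0.62386255, -0.03451015,  0.37710373])}
```

View pics/top0.png

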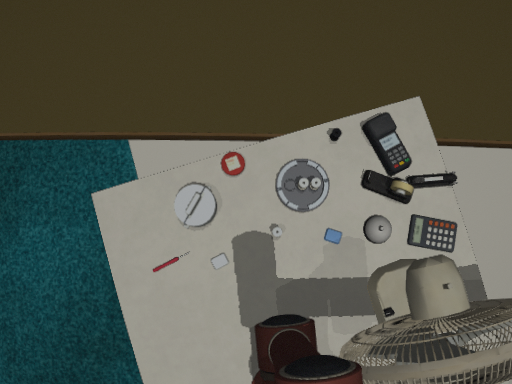

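View pics/scene0.png

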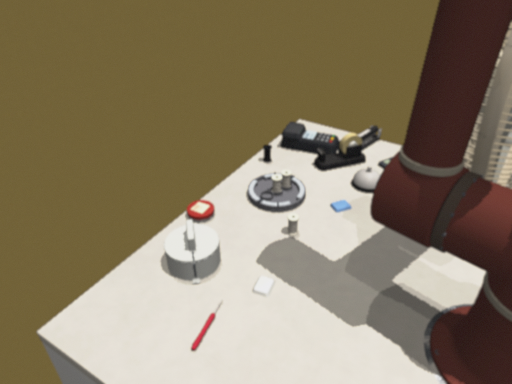

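View pics/wrist0.png

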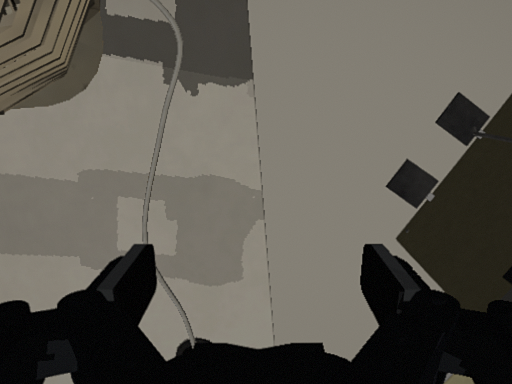

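Run:
```python
import cv2
a=cv2.imread("pics/top0.png")
cv2.imwrite("pics/c1.png",cv2.resize(a[145:245,255:355],None,fx=6,fy=6,interpolation=cv2.INTER_CUBIC))
cv2.imwrite("pics/c2.png",cv2.resize(a[165:245,155:235],None,fx=7,fy=7,interpolation=cv2.INTER_CUBIC))
b=cv2.imread("pics/scene0.png")
cv2.imwrite("pics/c3.png",cv2.resize(b[140:290,150:350],None,fx=4,fy=4,interpolation=cv2.INTER_CUBIC))
```

```text
(no output)
```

View pics/c1.png

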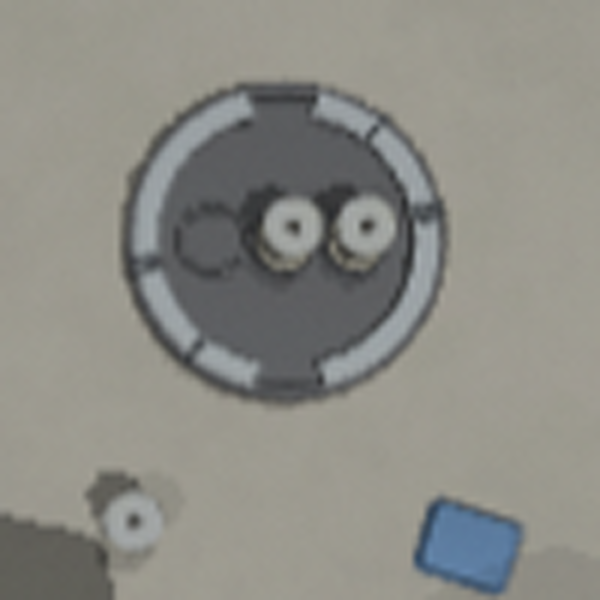

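View pics/c2.png

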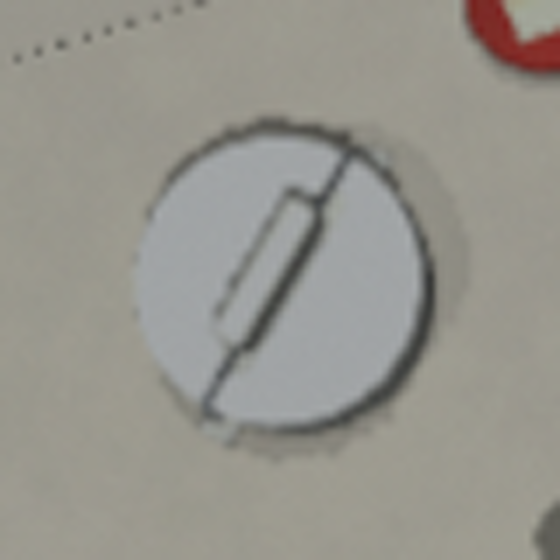

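View pics/c3.png

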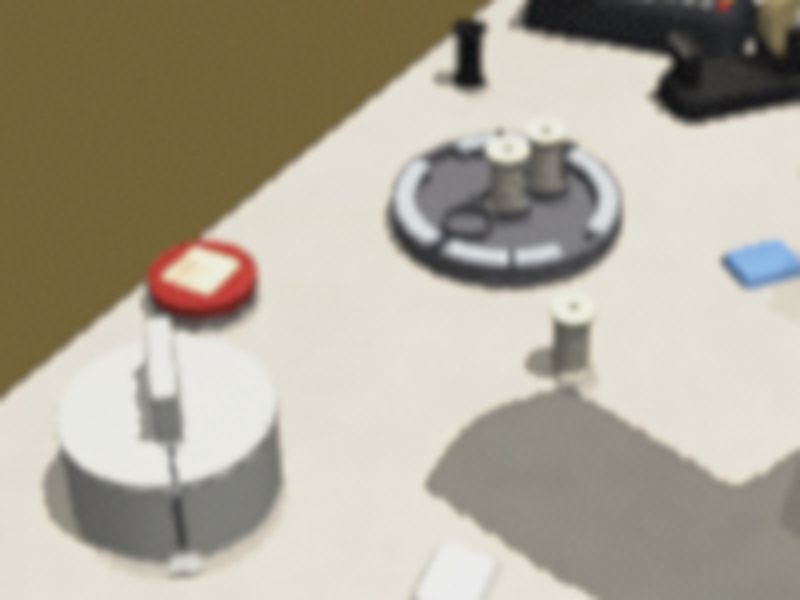

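```bash
cat > h.py <<'E'
import numpy as np, cv2
from plant import arm, grab_frame, camera_params, job
from scipy.spatial.transform import Rotation as Rn
def ray(p,uv,z):
    K=p['camera_matrix'];d=p['dist_coeffs']
    n=cv2.undistortPoints(np.array([[uv]],float),K,d)[0,0]
    v=p['R'].T@np.array([n[0],n[1],1]); c=-p['R'].T@p['t']
    return c+v*(z-c[2])/v[2]
def proj(p,X):
    r,_=cv2.Rodrigues(p['R']);return cv2.projectPoints(np.array(X,float).reshape(-1,3),r,p['t'],p['camera_matrix'],p['dist_coeffs'])[0][:,0]
def st():
    s=arm.state();print('t',round(s['time_s'],2),'pos',s['position'].round(4),'rot',s['ee_rot'].round(4),'F',s['wrist_force'].round(1),'M',s['moment'].round(2),'op',round(s['opening'],4));return s
E
python3 - <<'E'
from h import *
p=camera_params('top')
def c1(x,y): return (255+(x+.5)/6-.5,145+(y+.5)/6-.5)
def c2(x,y): return (155+(x+.5)/7-.5,165+(y+.5)/7-.5)
R=lambda uv,z:ray(p,uv,z).round(4)
print('gapU',R(c1(284,98),.019),'gapD',R(c1(290,382),.019))
print('half',R(c1(375,128),.021),R(c1(193,352),.021),'dbl',R(c1(425,211),.021),R(c1(147,261),.021))
print('empty floor',R(c1(208,242),.018))
print('spools',R(c1(295,227),.054),R(c1(367,227),.054))
print('spare',R(c1(133,521),.046))
print('ribs',R(c2(350,150),.056),R(c2(208,412),.056))
print('bar top',R(c2(268,265),.09))
s=proj(camera_params('scene'),[R(c1(133,521),.046)]);print(s)
E
```

```text
gapU [ 0.6439 -0.0258  0.019 ] gapD [ 0.5122 -0.0294  0.019 ]
half [ 0.6302 -0.0678  0.021 ] [0.5249 0.0151 0.021 ] dbl [ 0.5919 -0.0909  0.021 ] [0.5663 0.0366 0.021 ]
empty floor [0.5761 0.0086 0.018 ]
spools [ 0.5781 -0.0281  0.054 ] [ 0.5788 -0.0603  0.054 ]
spare [0.4464 0.042  0.046 ]
ribs [0.5633 0.237  0.056 ] [0.462  0.2879 0.056 ]
bar top [0.5149 0.2617 0.09  ]
[[292.44269768 216.39791887]]
```

```bash
python3 - <<'E'
from h import *
p=camera_params('top');w=camera_params('wrist');s=camera_params('scene')
for n,q in (('top',p),('wrist',w),('scene',s)): print(n,'cam',(-q['R'].T@q['t']).round(3),'fwd',q['R'][2].round(2),'right',q['R'][0].round(2))
for z in (0,.15,.3,.45): print(z,[ray(p,uv,z)[:2].round(3) for uv in ((375,280),(430,260),(480,290),(345,350),(500,380))], [ray(w,uv,z)[:2].round(3) for uv in ((95,10),(10,100),(95,60))] )
E
python3 - <<'E'
import cv2
a=cv2.imread("pics/top0.png")
cv2.imwrite("pics/c4.png",cv2.resize(a[240:384,240:512],None,fx=2.9,fy=2.9,interpolation=cv2.INTER_CUBIC))
E
```

```text
top cam [0.388 0.08  1.262] fwd [ 0.13  0.01 -0.99] right [ 0.02 -1.   -0.01]
wrist cam [ 0.211 -0.592  0.372] fwd [-0.26 -0.06 -0.96] right [ 0.23 -0.97 -0.  ]
scene cam [-0.066  0.56   0.636] fwd [ 0.64 -0.5  -0.58] right [-0.63 -0.78 -0.02]
0 [array([ 0.318, -0.233]), array([ 0.374, -0.392]), array([ 0.287, -0.545]), array([ 0.126, -0.152]), array([ 0.02 , -0.619])] [array([ 0.254, -0.414]), array([ 0.147, -0.334]), array([ 0.207, -0.42 ])]
0.15 [array([ 0.327, -0.196]), array([ 0.375, -0.336]), array([ 0.299, -0.47 ]), array([ 0.157, -0.125]), array([ 0.064, -0.536])] [array([ 0.237, -0.485]), array([ 0.173, -0.438]), array([ 0.209, -0.489])]
0.3 [array([ 0.335, -0.159]), array([ 0.377, -0.28 ]), array([ 0.311, -0.396]), array([ 0.188, -0.097]), array([ 0.107, -0.453])] [array([ 0.219, -0.557]), array([ 0.199, -0.542]), array([ 0.21 , -0.558])]
0.45 [array([ 0.343, -0.122]), array([ 0.379, -0.224]), array([ 0.323, -0.322]), array([ 0.219, -0.07 ]), array([ 0.151, -0.37 ])] [array([ 0.202, -0.629]), array([ 0.225, -0.646]), array([ 0.212, -0.628])]
```

View pics/c4.png

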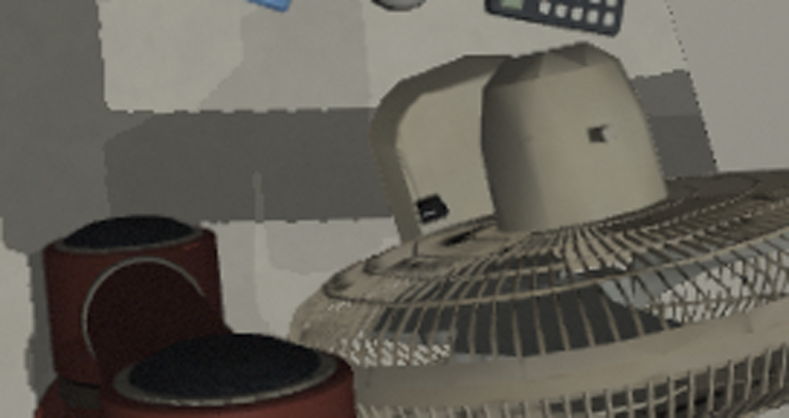

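Request:
{"fn": "servo_tool", "kwargs": {
  "rows": [
    {"z": 0.05},
    {"z": 0.1},
    {"z": 0.15},
    {"z": 0.2},
    {"z": 0.25},
    {"z": 0.3},
    {"z": 0.35},
    {"z": 0.375},
    {"z": 0.375}
  ],
  "grip": -1
}}

```text
invalid input at $.rows[0]: expected keys x, y, z, rx, ry, rz
```

Run:
```python
from h import *
st();print(arm.state()['q'].round(2))
w=camera_params('wrist');f=grab_frame('wrist'); np.savez('w1.npz',**w)
cv2.imwrite('pics/w1.png',f[:,:,::-1])
f=grab_frame('scene');cv2.imwrite('pics/s1.png',f[:,:,::-1])
f=grab_frame('top');cv2.imwrite('pics/t1.png',f[:,:,::-1])
```

```text
t 0.15 pos [ 0.1454 -0.6074  0.2304] rot [-2.4655e+00  1.9453e+00  1.7000e-03] F [ 0.2  0.2 -0.2] M [-0.08  0.02  0.02] op 0.0855
[-1.46  0.05  1.61  0.    1.48 -0.12]
```

View pics/w1.png

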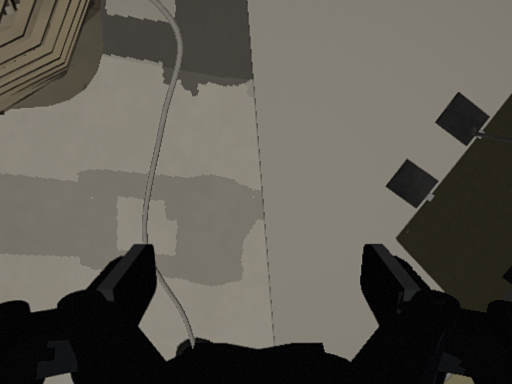

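View pics/t1.png

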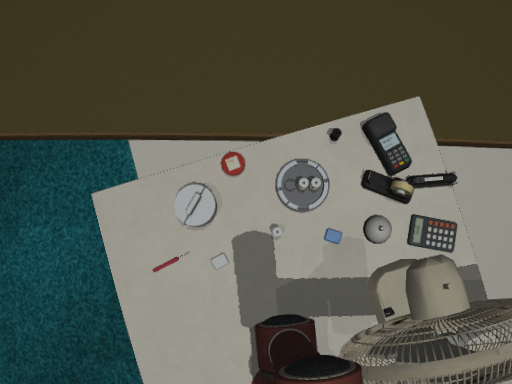

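View pics/s1.png

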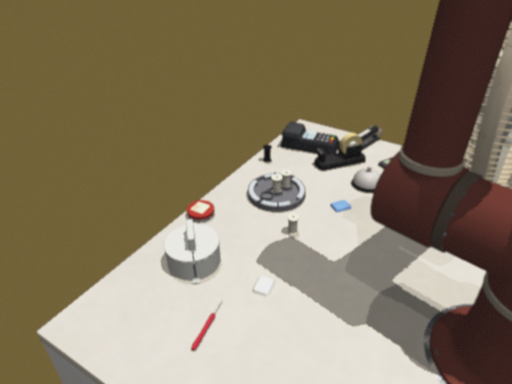

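All keys are required; the picture is unchanged (the fan is between the arm and the work). Raising the arm.

Request:
{"fn": "servo_tool", "kwargs": {
  "rows": [
    {"x": 0,"y": 0,"z": 0.05,"rx": 0,"ry": 0,"rz": 0},
    {"x": 0,"y": 0,"z": 0.1,"rx": 0,"ry": 0,"rz": 0},
    {"x": 0,"y": 0,"z": 0.15,"rx": 0,"ry": 0,"rz": 0},
    {"x": 0,"y": 0,"z": 0.2,"rx": 0,"ry": 0,"rz": 0},
    {"x": 0,"y": 0,"z": 0.25,"rx": 0,"ry": 0,"rz": 0},
    {"x": 0,"y": 0,"z": 0.3,"rx": 0,"ry": 0,"rz": 0},
    {"x": 0,"y": 0,"z": 0.35,"rx": 0,"ry": 0,"rz": 0},
    {"x": 0,"y": 0,"z": 0.375,"rx": 0,"ry": 0,"rz": 0},
    {"x": 0,"y": 0,"z": 0.375,"rx": 0,"ry": 0,"rz": 0}
  ],
  "grip": -1
}}

```text
time_s: 1.05
position: [0.1454, -0.6081, 0.5392]
ee_rot: [2.46, -1.941, 0.013]
wrist_force: [-0.2, 0.2, 0.8]
opening: 0.0854
```

Run:
```python
from h import *
st();print(arm.state()['q'].round(2))
w=camera_params('wrist');f=grab_frame('wrist'); np.savez('w1.npz',**w)
cv2.imwrite('pics/w2.png',f[:,:,::-1])
f=grab_frame('scene');cv2.imwrite('pics/s2.png',f[:,:,::-1])
```

```text
t 1.05 pos [ 0.1454 -0.6081  0.5392] rot [ 2.4598 -1.9408  0.013 ] F [-0.2  0.2  0.8] M [-0.02  0.04 -0.08] op 0.0854
[-1.46  0.05  1.12  0.    1.97 -0.12]
```

View pics/w2.png

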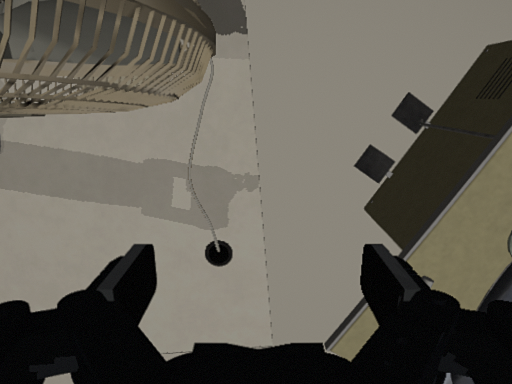

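View pics/s2.png

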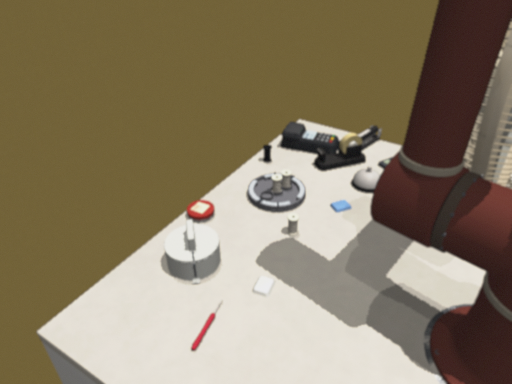

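Run:
```python
from h import *
w=dict(np.load('w1.npz'));p=camera_params('top')
print('cam',(-w['R'].T@w['t']).round(3))
for z in (.1,.2,.3,.4,.5): print(z,[ray(w,uv,z)[:2].round(3) for uv in ((215,50),(150,105),(5,115),(5,145))],[ray(p,uv,z)[:2].round(3) for uv in ((511,300),(343,352),(385,312),(512,365))])
```

```text
cam [ 0.211 -0.59   0.68 ]
0.1 [array([ 0.263, -0.515]), array([ 0.156, -0.429]), array([ 0.085, -0.193]), array([ 0.034, -0.195])] [array([ 0.265, -0.588]), array([ 0.141, -0.129]), array([ 0.242, -0.235]), array([ 0.088, -0.599])]
0.2 [array([ 0.254, -0.528]), array([ 0.165, -0.457]), array([ 0.107, -0.261]), array([ 0.065, -0.263])] [array([ 0.276, -0.531]), array([ 0.163, -0.111]), array([ 0.255, -0.208]), array([ 0.114, -0.54 ])]
0.3 [array([ 0.245, -0.541]), array([ 0.175, -0.484]), array([ 0.129, -0.33 ]), array([ 0.095, -0.331])] [array([ 0.287, -0.473]), array([ 0.184, -0.093]), array([ 0.268, -0.181]), array([ 0.139, -0.482])]
0.4 [array([ 0.236, -0.554]), array([ 0.184, -0.512]), array([ 0.15 , -0.398]), array([ 0.126, -0.399])] [array([ 0.297, -0.416]), array([ 0.205, -0.075]), array([ 0.28 , -0.154]), array([ 0.165, -0.424])]
0.5 [array([ 0.227, -0.567]), array([ 0.194, -0.54 ]), array([ 0.172, -0.467]), array([ 0.156, -0.468])] [array([ 0.308, -0.358]), array([ 0.226, -0.057]), array([ 0.293, -0.127]), array([ 0.191, -0.365])]
```

Request:
{"fn": "servo_tool", "kwargs": {
  "rows": [
    {"x": 0,"y": 0,"z": 0.05,"rx": 0,"ry": 0,"rz": 0},
    {"x": 0,"y": 0,"z": 0.1,"rx": 0,"ry": 0,"rz": 0},
    {"x": 0.03,"y": 0.01,"z": 0.14,"rx": 0,"ry": 0,"rz": 0},
    {"x": 0.075,"y": 0.03,"z": 0.15,"rx": 0,"ry": 0,"rz": 0.015},
    {"x": 0.12,"y": 0.055,"z": 0.15,"rx": 0,"ry": 0,"rz": 0.03},
    {"x": 0.165,"y": 0.08,"z": 0.15,"rx": 0,"ry": 0,"rz": 0.045},
    {"x": 0.21,"y": 0.105,"z": 0.15,"rx": 0,"ry": 0,"rz": 0.06},
    {"x": 0.255,"y": 0.13,"z": 0.15,"rx": 0,"ry": 0,"rz": 0.075},
    {"x": 0.3,"y": 0.155,"z": 0.15,"rx": 0,"ry": 0,"rz": 0.09},
    {"x": 0.34,"y": 0.185,"z": 0.15,"rx": 0,"ry": 0,"rz": 0.105},
    {"x": 0.375,"y": 0.22,"z": 0.15,"rx": 0,"ry": 0,"rz": 0.12},
    {"x": 0.41,"y": 0.255,"z": 0.15,"rx": 0,"ry": 0,"rz": 0.135},
    {"x": 0.44,"y": 0.295,"z": 0.15,"rx": 0,"ry": 0,"rz": 0.15},
    {"x": 0.47,"y": 0.335,"z": 0.15,"rx": 0,"ry": 0,"rz": 0.165},
    {"x": 0.495,"y": 0.38,"z": 0.15,"rx": 0,"ry": 0,"rz": 0.18},
    {"x": 0.515,"y": 0.425,"z": 0.15,"rx": 0,"ry": 0,"rz": 0.195},
    {"x": 0.53,"y": 0.47,"z": 0.15,"rx": 0,"ry": 0,"rz": 0.21},
    {"x": 0.54,"y": 0.515,"z": 0.15,"rx": 0,"ry": 0,"rz": 0.217},
    {"x": 0.545,"y": 0.56,"z": 0.15,"rx": 0,"ry": 0,"rz": 0.217}
  ]
}}

```text
time_s: 2.73
position: [0.5828, -0.1582, 0.6473]
ee_rot: [-3.139, -0.046, 0.009]
wrist_force: [0.5, -0.3, 0.4]
opening: 0.0856
```

Run:
```python
from h import *
st();print(arm.state()['q'].round(2))
f=grab_frame('top');cv2.imwrite('pics/t3.png',f[:,:,::-1])
```

```text
t 2.73 pos [ 0.5828 -0.1582  0.6473] rot [-3.1388 -0.0463  0.0086] F [ 0.5 -0.3  0.4] M [-0.02  0.03 -0.01] op 0.0856
[-0.39  0.1   0.87  0.    2.18 -0.42]
```

View pics/t3.png

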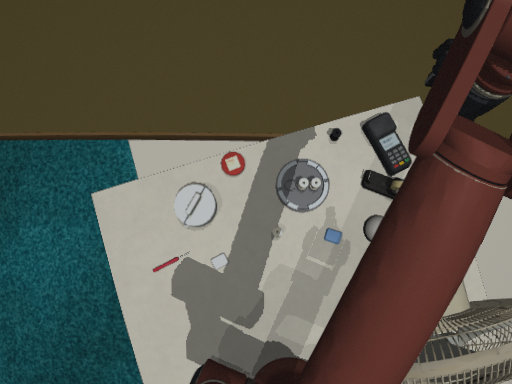

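Request:
{"fn": "servo_tool", "kwargs": {
  "rows": [
    {"x": -0.005,"y": 0.05,"z": -0.02,"rx": 0,"ry": 0,"rz": 0},
    {"x": -0.005,"y": 0.09,"z": -0.06,"rx": 0,"ry": 0,"rz": 0},
    {"x": -0.005,"y": 0.13,"z": -0.1,"rx": 0,"ry": 0,"rz": 0},
    {"x": -0.005,"y": 0.16,"z": -0.14,"rx": 0,"ry": 0,"rz": 0},
    {"x": -0.005,"y": 0.166,"z": -0.19,"rx": 0,"ry": 0,"rz": 0},
    {"x": -0.005,"y": 0.166,"z": -0.24,"rx": 0,"ry": 0,"rz": 0},
    {"x": -0.005,"y": 0.166,"z": -0.29,"rx": 0,"ry": 0,"rz": 0},
    {"x": -0.005,"y": 0.166,"z": -0.34,"rx": 0,"ry": 0,"rz": 0},
    {"x": -0.005,"y": 0.166,"z": -0.39,"rx": 0,"ry": 0,"rz": 0},
    {"x": -0.005,"y": 0.166,"z": -0.44,"rx": 0,"ry": 0,"rz": 0},
    {"x": -0.005,"y": 0.166,"z": -0.48,"rx": 0,"ry": 0,"rz": 0},
    {"x": -0.005,"y": 0.166,"z": -0.501,"rx": 0,"ry": 0,"rz": 0},
    {"x": -0.005,"y": 0.166,"z": -0.501,"rx": 0,"ry": 0,"rz": 0},
    {"x": -0.005,"y": 0.166,"z": -0.501,"rx": 0,"ry": 0,"rz": 0},
    {"x": -0.005,"y": 0.166,"z": -0.501,"rx": 0,"ry": 0,"rz": 0}
  ]
}}

```text
time_s: 4.03
position: [0.5777, -0.0272, 0.2513]
ee_rot: [3.141, 0.043, 0.002]
wrist_force: [0.3, 1.0, 0.1]
opening: 0.0853
```

Run:
```python
from h import *
st();print(arm.state()['q'].round(2))
w=camera_params('wrist');np.savez('wk.npz',**w)
f=grab_frame('wrist');cv2.imwrite('pics/wk.png',f[:,:,::-1])
```

```text
t 4.03 pos [ 0.5777 -0.0272  0.2513] rot [3.1411e+00 4.2900e-02 1.5000e-03] F [0.3 1.  0.1] M [ 0.   -0.04  0.01] op 0.0853
[-0.18 -0.07  1.7   0.    1.51 -0.2 ]
```

View pics/wk.png

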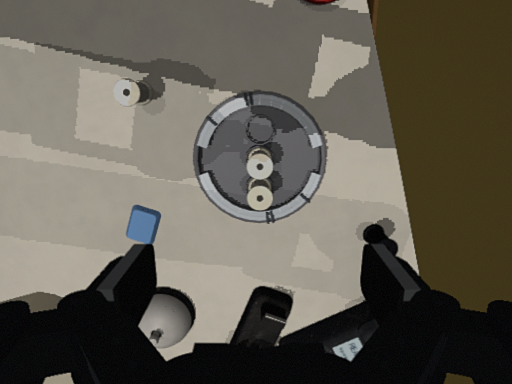

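Run:
```python
import cv2
a=cv2.imread("pics/wk.png")
cv2.imwrite("pics/c5.png",cv2.resize(a[85:230,185:335],None,fx=4,fy=4,interpolation=cv2.INTER_CUBIC))
cv2.imwrite("pics/c6.png",cv2.resize(a[60:130,90:190],None,fx=6,fy=6,interpolation=cv2.INTER_CUBIC))
```

```text
(no output)
```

View pics/c5.png

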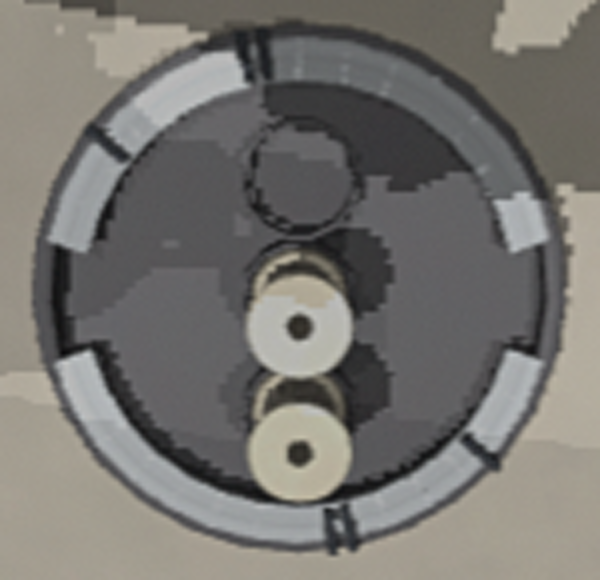

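View pics/c6.png

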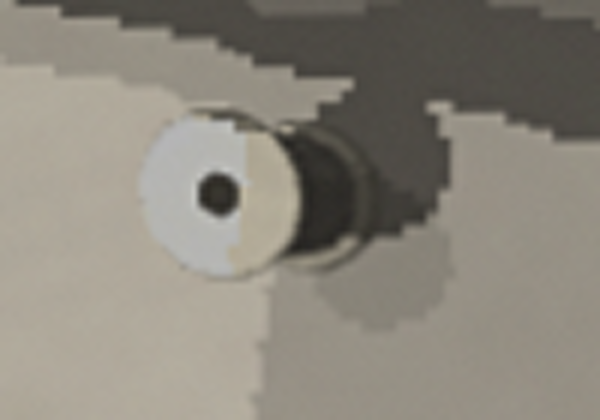

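Run:
```python
from h import *
w=dict(np.load('wk.npz'))
c=lambda x,y:(185+(x+.5)/4-.5,85+(y+.5)/4-.5)
d=lambda x,y:(90+(x+.5)/6-.5,60+(y+.5)/6-.5)
R=lambda uv,z:ray(w,uv,z)
h1,h2=R(c(107,142),.021),R(c(483,451),.021);d1,d2=R(c(253,55),.021),R(c(341,527),.021)
g1,g2=[(R(c(*a),.019)+R(c(*b),.019))/2 for a,b in (((68,247),(72,356)),((527,246),(525,353)))]
print('h',h1,h2,(h1+h2)/2);print('d',d1,d2,(d1+d2)/2);print('g',g1,g2,(g1+g2)/2)
a=lambda v:np.degrees(np.arctan2(v[1],v[0]))
print(a(h2-h1)+40,a(d2-d1)+80,a(g2-g1))
print('pocket',R(c(303,177),.018),'spools',R(c(300,326),.054),R(c(299,453),.054),'spare',R(d(219,193),.046))
```

```text
h [0.5274107  0.01364475 0.021     ] [ 0.63225846 -0.06872946  0.021     ] [ 0.57983458 -0.02754235  0.021     ]
d [0.56555849 0.03701081 0.021     ] [ 0.59326526 -0.09239572  0.021     ] [ 0.57941188 -0.02769246  0.021     ]
g [ 0.51673385 -0.02996039  0.019     ] [ 0.64159493 -0.02590643  0.019     ] [ 0.57916439 -0.02793341  0.019     ]
1.8448575705245958 2.0849358139497696 1.8596116620849708
pocket [0.57953915 0.00558871 0.018     ] spools [ 0.57952721 -0.0278413   0.054     ] [ 0.58023821 -0.06086366  0.054     ] spare [0.44762818 0.04074528 0.046     ]
```

Request:
{"fn": "servo_tool", "kwargs": {
  "rows": [
    {"x": -0.04,"y": 0.02,"z": -0.03,"rx": 0,"ry": 0,"rz": 0},
    {"x": -0.08,"y": 0.042,"z": -0.062,"rx": 0,"ry": 0,"rz": 0},
    {"x": -0.12,"y": 0.063,"z": -0.093,"rx": 0,"ry": 0,"rz": 0},
    {"x": -0.15,"y": 0.08,"z": -0.118,"rx": 0,"ry": 0,"rz": 0},
    {"x": -0.162,"y": 0.085,"z": -0.125,"rx": 0,"ry": 0,"rz": 0},
    {"x": -0.162,"y": 0.085,"z": -0.125,"rx": 0,"ry": 0,"rz": 0},
    {"x": -0.162,"y": 0.085,"z": -0.125,"rx": 0,"ry": 0,"rz": 0},
    {"x": -0.162,"y": 0.085,"z": -0.125,"rx": 0,"ry": 0,"rz": 0}
  ]
}}

```text
time_s: 4.75
position: [0.4502, 0.0405, 0.1534]
ee_rot: [3.141, 0.043, 0.008]
wrist_force: [0.2, -0.3, 0.4]
opening: 0.0855
```

Run:
```python
from h import *
st()
w=camera_params('wrist');np.savez('ws.npz',**w)
f=grab_frame('wrist');cv2.imwrite('pics/ws.png',f[:,:,::-1])
cv2.imwrite('pics/ws_c.png',cv2.resize(f[120:270,190:340,::-1],None,fx=4,fy=4,interpolation=cv2.INTER_CUBIC))
```

```text
t 4.75 pos [0.4502 0.0405 0.1534] rot [3.1406 0.0427 0.0085] F [ 0.2 -0.3  0.4] M [-0.03 -0.02 -0.02] op 0.0855
```

View pics/ws.png

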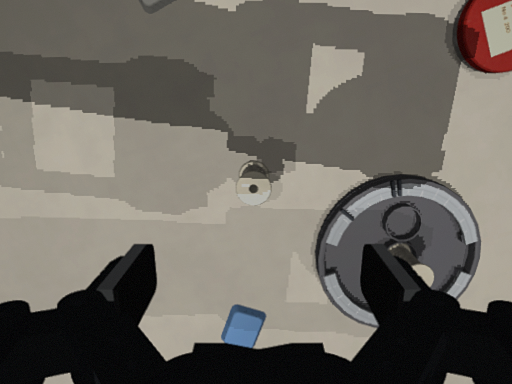

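View pics/ws_c.png

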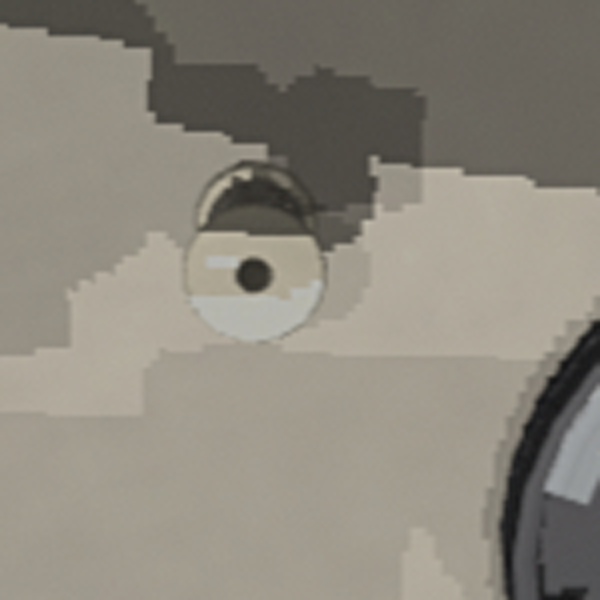

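Run:
```python
from h import *
w=dict(np.load('ws.npz'));print(ray(w,(253.1,188.1),.046),ray(w,(403,221),.018)); st()
f=grab_frame('wrist');st()
```

```text
[0.44717352 0.04121322 0.046     ] [0.57669053 0.0077915  0.018     ]
t 4.8 pos [0.4503 0.0404 0.1534] rot [3.1408 0.0422 0.0078] F [-0.5  0.4 -0.8] M [-0.04 -0.06  0.01] op 0.0855
t 4.85 pos [0.4501 0.0404 0.153 ] rot [3.1408 0.0421 0.0065] F [-0.2  0.2 -0. ] M [0.04 0.02 0.03] op 0.0853
```

Request:
{"fn": "servo_tool", "kwargs": {
  "rows": [
    {"x": 0,"y": 0.001,"z": -0.04,"rx": 0,"ry": 0,"rz": 0},
    {"x": 0,"y": 0.001,"z": -0.08,"rx": 0,"ry": 0,"rz": 0},
    {"x": 0,"y": 0.001,"z": -0.12,"rx": 0,"ry": 0,"rz": 0},
    {"x": 0,"y": 0.001,"z": -0.145,"rx": 0,"ry": 0,"rz": 0},
    {"x": 0,"y": 0.001,"z": -0.157,"rx": 0,"ry": 0,"rz": 0},
    {"x": 0,"y": 0.001,"z": -0.157,"rx": 0,"ry": 0,"rz": 0},
    {"x": 0,"y": 0.001,"z": -0.157,"rx": 0,"ry": 0,"rz": 0},
    {"x": 0,"y": 0.001,"z": -0.157,"rx": 0,"ry": 0,"rz": 0},
    {"x": 0,"y": 0.001,"z": -0.157,"rx": 0,"ry": 0,"rz": 0}
  ]
}}

```text
time_s: 5.6
position: [0.4498, 0.0416, 0.0271]
ee_rot: [3.141, 0.043, 0.006]
wrist_force: [0.1, -0.2, 0.1]
opening: 0.0854
```

Request:
{"fn": "servo_tool", "kwargs": {
  "rows": [
    {"x": -0.003,"y": 0,"z": -0.004,"rx": 0,"ry": 0,"rz": 0},
    {"x": -0.003,"y": 0,"z": -0.004,"rx": 0,"ry": 0,"rz": 0},
    {"x": -0.003,"y": 0,"z": -0.004,"rx": 0,"ry": 0,"rz": 0},
    {"x": -0.003,"y": 0,"z": -0.004,"rx": 0,"ry": 0,"rz": 0}
  ]
}}

```text
time_s: 5.93
position: [0.4455, 0.0418, 0.0219]
ee_rot: [3.141, 0.043, 0.001]
wrist_force: [-0.2, 0.8, 0.3]
opening: 0.0853
```

Request:
{"fn": "servo_tool", "kwargs": {
  "rows": [
    {"x": 0.001,"y": 0,"z": 0.002,"rx": 0,"ry": 0,"rz": 0},
    {"x": 0.001,"y": 0,"z": 0.002,"rx": 0,"ry": 0,"rz": 0},
    {"x": 0.001,"y": 0,"z": 0.002,"rx": 0,"ry": 0,"rz": 0},
    {"x": 0.001,"y": 0,"z": 0.002,"rx": 0,"ry": 0,"rz": 0},
    {"x": 0.001,"y": 0,"z": 0.002,"rx": 0,"ry": 0,"rz": 0},
    {"x": 0.001,"y": 0,"z": 0.002,"rx": 0,"ry": 0,"rz": 0},
    {"x": 0.001,"y": 0,"z": 0.002,"rx": 0,"ry": 0,"rz": 0},
    {"x": 0.001,"y": 0,"z": 0.002,"rx": 0,"ry": 0,"rz": 0}
  ],
  "grip": 1,
  "squeeze": 25
}}

```text
time_s: 6.6
position: [0.4464, 0.0418, 0.0234]
ee_rot: [3.141, 0.043, 0.001]
wrist_force: [1.3, 0.0, 1.2]
opening: 0.023
```

Run:
```python
from h import *
st();
w=camera_params('wrist');np.savez('wg.npz',**w)
f=grab_frame('wrist');cv2.imwrite('pics/wg.png',f[:,:,::-1])
```

```text
t 6.6 pos [0.4464 0.0418 0.0234] rot [3.1413e+00 4.3100e-02 5.0000e-04] F [1.3 0.  1.2] M [ 0.   -0.05 -0.03] op 0.023
```

View pics/wg.png

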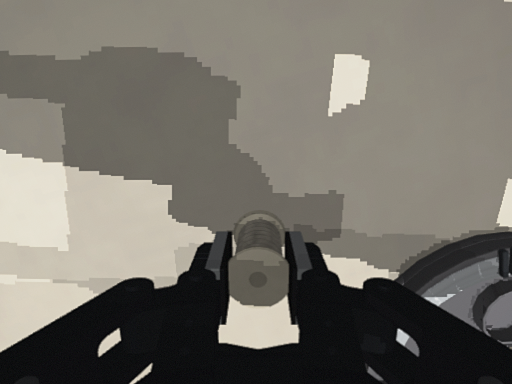

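Run:
```python
from h import *
w=dict(np.load('wg.npz'));print(ray(w,(258,280),.046)); 
f=grab_frame('wrist');cv2.imwrite('pics/wg2.png',cv2.resize(f[190:370,150:370,::-1],None,fx=3.5,fy=3.5,interpolation=cv2.INTER_CUBIC));st()
```

```text
[0.44649173 0.04092834 0.046     ]
t 6.7 pos [0.4464 0.0418 0.0234] rot [3.1413e+00 4.3100e-02 5.0000e-04] F [-0.2 -0.6  0.9] M [ 0.04 -0.01  0.05] op 0.0233
```

View pics/wg2.png

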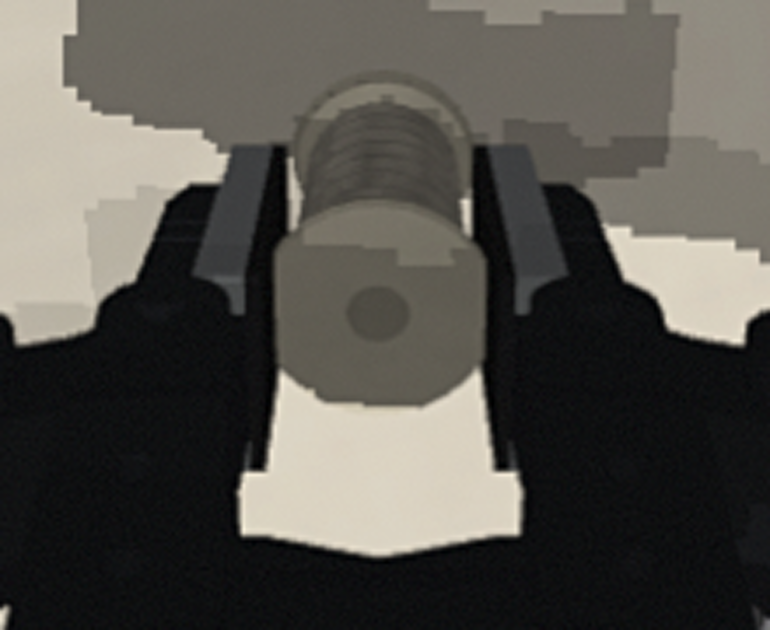

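Request:
{"fn": "servo_tool", "kwargs": {
  "rows": [
    {"x": 0,"y": 0,"z": 0.03,"rx": 0,"ry": 0,"rz": 0},
    {"x": 0,"y": 0,"z": 0.075,"rx": 0,"ry": 0,"rz": 0},
    {"x": 0.03,"y": -0.01,"z": 0.09,"rx": 0,"ry": 0,"rz": 0},
    {"x": 0.075,"y": -0.02,"z": 0.09,"rx": 0,"ry": 0,"rz": 0},
    {"x": 0.12,"y": -0.03,"z": 0.09,"rx": 0,"ry": 0,"rz": 0},
    {"x": 0.15,"y": -0.04,"z": 0.08,"rx": 0,"ry": 0,"rz": 0},
    {"x": 0.1645,"y": -0.043,"z": 0.06,"rx": 0,"ry": 0,"rz": 0},
    {"x": 0.1645,"y": -0.043,"z": 0.045,"rx": 0,"ry": 0,"rz": 0},
    {"x": 0.1645,"y": -0.043,"z": 0.04,"rx": 0,"ry": 0,"rz": 0},
    {"x": 0.1645,"y": -0.043,"z": 0.04,"rx": 0,"ry": 0,"rz": 0},
    {"x": 0.1645,"y": -0.043,"z": 0.04,"rx": 0,"ry": 0,"rz": 0},
    {"x": 0.1645,"y": -0.043,"z": 0.04,"rx": 0,"ry": 0,"rz": 0},
    {"x": 0.1645,"y": -0.043,"z": 0.04,"rx": 0,"ry": 0,"rz": 0},
    {"x": 0.1645,"y": -0.043,"z": 0.04,"rx": 0,"ry": 0,"rz": 0}
  ]
}}

```text
time_s: 7.87
position: [0.578, 0.0075, 0.0563]
ee_rot: [3.141, 0.044, 0.003]
wrist_force: [0.5, 0.2, -0.4]
opening: 0.0232
```

Run:
```python
from h import *
st();
w=camera_params('wrist');np.savez('wp.npz',**w)
f=grab_frame('wrist');cv2.imwrite('pics/wp.png',f[:,:,::-1])
cv2.imwrite('pics/wp2.png',cv2.resize(f[150:350,140:380,::-1],None,fx=3.3,fy=3,interpolation=cv2.INTER_CUBIC));st()
f=grab_frame('top');cv2.imwrite('pics/tp2.png',cv2.resize(f[140:240,240:360,::-1],None,fx=6,fy=6,interpolation=cv2.INTER_CUBIC))
```

```text
t 7.87 pos [0.578  0.0075 0.0563] rot [3.141e+00 4.350e-02 2.500e-03] F [ 0.5  0.2 -0.4] M [ 0.01 -0.    0.06] op 0.0232
t 7.92 pos [0.5781 0.0075 0.0562] rot [3.1411e+00 4.3500e-02 2.3000e-03] F [-0.1  0.1 -0.3] M [ 0.   -0.04 -0.03] op 0.0237
```

View pics/wp2.png

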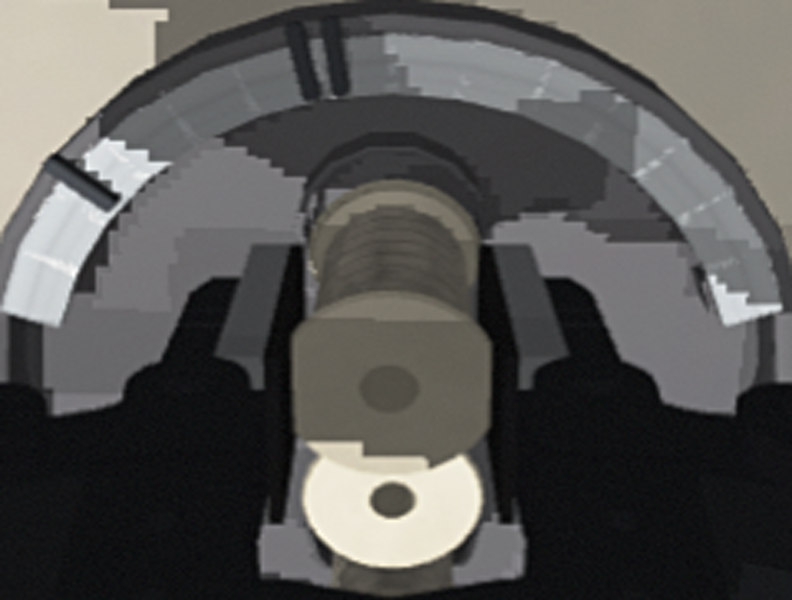

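View pics/tp2.png

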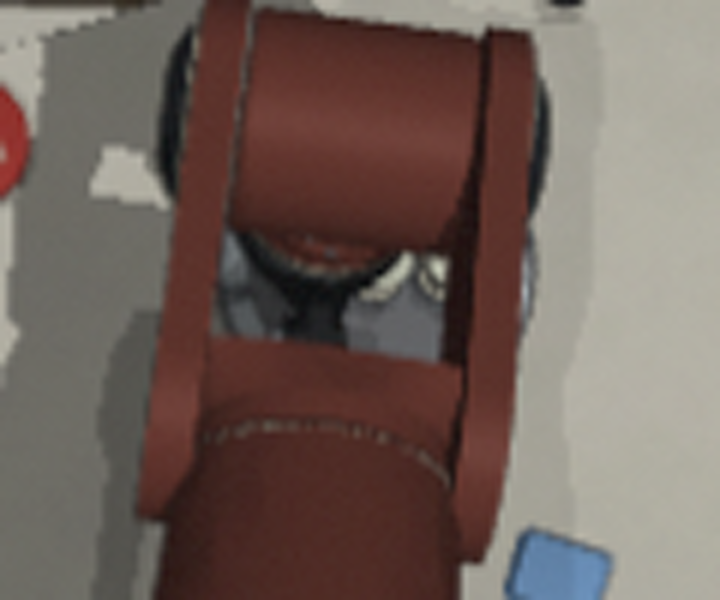

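Run:
```python
from h import *
w=dict(np.load('wp.npz'))
c=lambda x,y:(140+(x+.5)/3.3-.5,150+(y+.5)/3-.5)
print('spool1',ray(w,c(392,500),.054),'held top',ray(w,c(389,388),.0788))
# held foot flange rim extreme top / left / right (bottom flange's upper face z=.0398)
for n,q,z in (('foot far',(397,179),.0398),('foot L',(310,245),.0398),('foot R',(481,245),.0398),('collar outer far',(397,132),.018),('collar L',(302,210),.018),('collar R',(492,218),.018)): print(n,ray(w,c(*q),z).round(4))
h1=ray(w,c(85,182),.021);d1=ray(w,c(320,60),.021);print('half',h1,'dbl',d1)
for nm,P,r,a in (('half',h1,.067,140),('dbl',d1,.067,100)):
    t=np.radians(a+1.8);print(nm,'centre',P[:2]-r*np.array([np.cos(t),np.sin(t)]))
f=cv2.imread('pics/wp.png')
cv2.imwrite('pics/wp3.png',cv2.resize(f[185:260,220:300],None,fx=8,fy=8,interpolation=cv2.INTER_CUBIC))
```

```text
spool1 [ 0.57934421 -0.02741375  0.054     ] held top [0.57794315 0.0070447  0.0788    ]
foot far [0.5787 0.0222 0.0398]
foot L [0.5661 0.0105 0.0398]
foot R [0.5915 0.0112 0.0398]
collar outer far [0.5788 0.0238 0.018 ]
collar L [0.5633 0.0085 0.018 ]
collar R [0.5952 0.0078 0.018 ]
half [0.52797456 0.013887   0.021     ] dbl [0.56618243 0.03735141 0.021     ]
half centre [ 0.58062697 -0.02754636]
dbl centre [ 0.57988366 -0.0282327 ]
```

View pics/wp3.png

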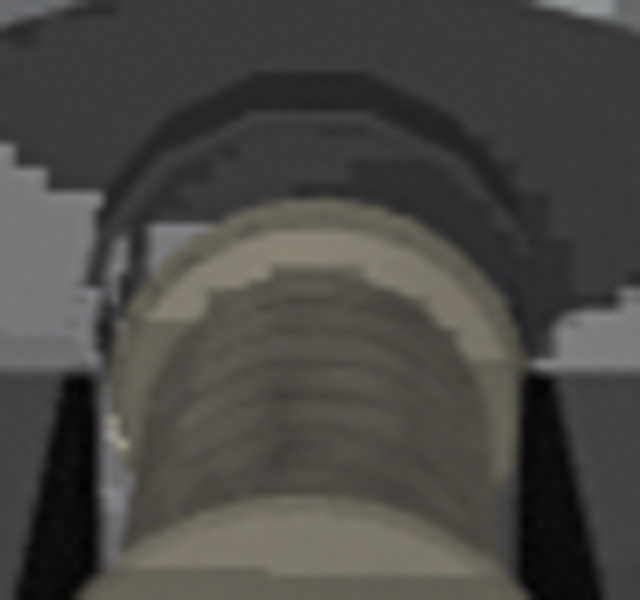

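Run:
```python
from h import *
w=dict(np.load('wp.npz'))
c=lambda x,y:(220+(x+.5)/8-.5,185+(y+.5)/8-.5)
print('inner far',ray(w,c(312,108),.018),'outer far',ray(w,c(312,70),.018),'L',ray(w,c(95,270),.018),'R',ray(w,c(540,280),.018))
print('foot far',ray(w,c(318,197),.0398),ray(w,c(318,200),.0328),'L',ray(w,c(112,380),.0398),'R',ray(w,c(523,380),.0398))
```

```text
inner far [0.57809736 0.02132475 0.018     ] outer far [0.57802017 0.02400206 0.018     ] L [0.56348132 0.00925179 0.018     ] R [0.59418611 0.00937524 0.018     ]
foot far [0.5783696  0.02229499 0.0398    ] [0.57847856 0.019749   0.0328    ] L [0.56609948 0.01012926 0.0398    ] R [0.59127782 0.01082962 0.0398    ]
```

Request:
{"fn": "servo_tool", "kwargs": {
  "rows": [
    {"x": 0.0005,"y": -0.0025,"z": 0,"rx": 0,"ry": 0,"rz": 0},
    {"x": 0.0005,"y": -0.0025,"z": -0.005,"rx": 0,"ry": 0,"rz": 0},
    {"x": 0.0005,"y": -0.0025,"z": -0.01,"rx": 0,"ry": 0,"rz": 0},
    {"x": 0.0005,"y": -0.0025,"z": -0.015,"rx": 0,"ry": 0,"rz": 0},
    {"x": 0.0005,"y": -0.0025,"z": -0.019,"rx": 0,"ry": 0,"rz": 0},
    {"x": 0.0005,"y": -0.0025,"z": -0.022,"rx": 0,"ry": 0,"rz": 0},
    {"x": 0.0005,"y": -0.0025,"z": -0.022,"rx": 0,"ry": 0,"rz": 0},
    {"x": 0.0005,"y": -0.0025,"z": -0.022,"rx": 0,"ry": 0,"rz": 0}
  ]
}}

```text
time_s: 8.63
position: [0.578, 0.0054, 0.0373]
ee_rot: [-3.141, -0.043, 0.001]
wrist_force: [-0.5, -0.3, -0.2]
opening: 0.0231
```

Run:
```python
from h import *
st();
w=camera_params('wrist');np.savez('wp.npz',**w)
f=grab_frame('wrist');cv2.imwrite('pics/wp4.png',cv2.resize(f[150:350,180:340,::-1],None,fx=4,fy=3,interpolation=cv2.INTER_CUBIC));st()
```

```text
t 8.63 pos [0.578  0.0054 0.0373] rot [-3.1412e+00 -4.3100e-02  1.0000e-03] F [-0.5 -0.3 -0.2] M [-0.04 -0.02 -0.02] op 0.0231
t 8.68 pos [0.5782 0.0054 0.0376] rot [-3.1413e+00 -4.3100e-02  1.0000e-04] F [ 0.3  0.3 -0.6] M [ 0.02 -0.02  0.01] op 0.0234
```

View pics/wp4.png

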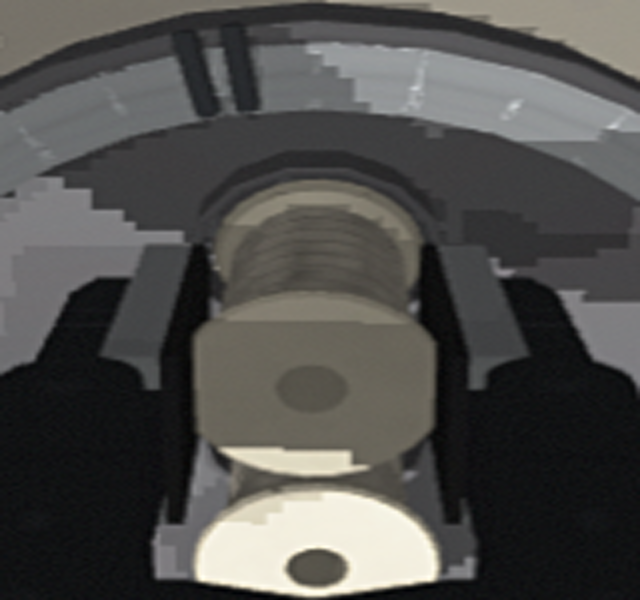

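Request:
{"fn": "servo_tool", "kwargs": {
  "rows": [
    {"x": 0,"y": 0,"z": -0.003,"rx": 0,"ry": 0,"rz": 0},
    {"x": 0,"y": 0,"z": -0.006,"rx": 0,"ry": 0,"rz": 0},
    {"x": 0,"y": 0,"z": -0.0075,"rx": 0,"ry": 0,"rz": 0},
    {"x": 0,"y": 0,"z": -0.0075,"rx": 0,"ry": 0,"rz": 0},
    {"x": 0,"y": 0,"z": -0.0075,"rx": 0,"ry": 0,"rz": 0}
  ]
}}

```text
time_s: 9.1
position: [0.5782, 0.0054, 0.0316]
ee_rot: [-3.141, -0.043, 0.0]
wrist_force: [1.4, 0.3, -0.1]
opening: 0.0232
```

Request:
{"fn": "servo_tool", "kwargs": {
  "rows": [
    {"x": 0,"y": 0,"z": 0,"rx": 0,"ry": 0,"rz": 0},
    {"x": 0,"y": 0,"z": 0,"rx": 0,"ry": 0,"rz": 0},
    {"x": 0,"y": 0,"z": 0,"rx": 0,"ry": 0,"rz": 0},
    {"x": 0,"y": 0,"z": 0,"rx": 0,"ry": 0,"rz": 0},
    {"x": 0,"y": 0,"z": 0,"rx": 0,"ry": 0,"rz": 0},
    {"x": 0,"y": 0,"z": 0.02,"rx": 0,"ry": 0,"rz": 0},
    {"x": 0,"y": 0,"z": 0.06,"rx": 0,"ry": 0,"rz": 0},
    {"x": 0,"y": 0,"z": 0.1,"rx": 0,"ry": 0,"rz": 0},
    {"x": 0,"y": 0,"z": 0.14,"rx": 0,"ry": 0,"rz": 0},
    {"x": 0,"y": 0,"z": 0.17,"rx": 0,"ry": 0,"rz": 0},
    {"x": 0,"y": 0,"z": 0.17,"rx": 0,"ry": 0,"rz": 0},
    {"x": 0,"y": 0,"z": 0.17,"rx": 0,"ry": 0,"rz": 0}
  ],
  "grip": -1
}}

```text
time_s: 10.1
position: [0.5795, 0.0052, 0.1701]
ee_rot: [3.141, 0.043, 0.007]
wrist_force: [-0.3, 0.3, 0.2]
opening: 0.0854
```

Run:
```python
from h import *
st();
w=camera_params('wrist');np.savez('wq.npz',**w)
f=grab_frame('wrist');cv2.imwrite('pics/wq.png',cv2.resize(f[100:350,140:380,::-1],None,fx=2.4,fy=2.4,interpolation=cv2.INTER_CUBIC));st()
```

```text
t 10.1 pos [0.5795 0.0052 0.1701] rot [3.1407 0.0432 0.0072] F [-0.3  0.3  0.2] M [-0.02  0.03 -0.01] op 0.0854
t 10.15 pos [0.5782 0.0054 0.1679] rot [3.1412e+00 4.3100e-02 1.0000e-03] F [-0.6  0.5 -0.5] M [-0.03  0.   -0.04] op 0.0855
```

View pics/wq.png

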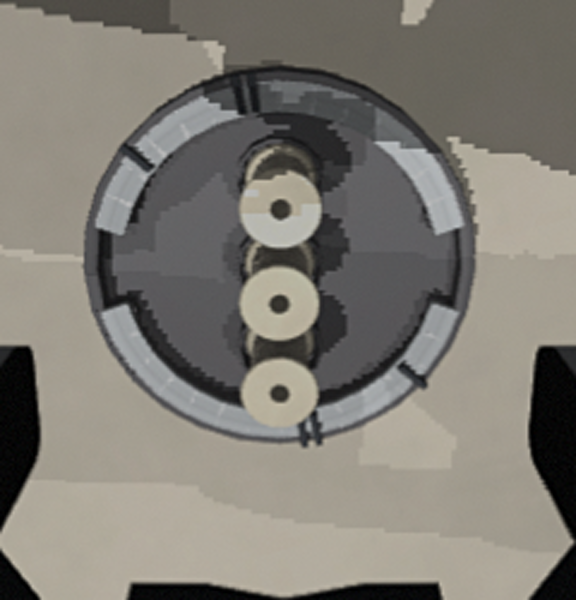

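Run:
```python
from h import *
w=dict(np.load('wq.npz'))
c=lambda x,y:(140+(x+.5)/2.4-.5,100+(y+.5)/2.4-.5)
R=lambda q,z:ray(w,c(*q),z)
h1,h2,d1,d2=[R(q,.021) for q in ((138,157),(412,376),(246,94),(312,431))]
a=lambda v:np.degrees(np.arctan2(v[1],v[0]))
print((h1+h2)/2,(d1+d2)/2,a(h2-h1)+40,a(d2-d1)+80)
g1=(R((111,234),.019)+R((116,300),.019))/2;g2=(R((450,231),.019)+R((447,303),.019))/2
print('gap mid',(g1+g2)/2,a(g2-g1))
print([R(q,.054) for q in ((281,208),(280,303),(280,393))])
```

```text
[ 0.57980053 -0.02770906  0.021     ] [ 0.58005766 -0.02833143  0.021     ] 1.3557265805837702 2.05153907588317
gap mid [ 0.58011056 -0.02709137  0.019     ] 1.520444184767769
[array([0.57915588, 0.00502284, 0.054     ]), array([ 0.57971062, -0.02753055,  0.054     ]), array([ 0.58059548, -0.06048459,  0.054     ])]
```

Request:
{"fn": "servo_tool", "kwargs": {
  "rows": [
    {"x": -0.01,"y": 0.036,"z": 0.02,"rx": 0,"ry": 0,"rz": 0.019},
    {"x": -0.02,"y": 0.072,"z": 0.04,"rx": 0,"ry": 0,"rz": 0.038},
    {"x": -0.03,"y": 0.108,"z": 0.06,"rx": 0,"ry": 0,"rz": 0.057},
    {"x": -0.04,"y": 0.144,"z": 0.08,"rx": 0,"ry": 0,"rz": 0.076},
    {"x": -0.05,"y": 0.18,"z": 0.1,"rx": 0,"ry": 0,"rz": 0.095},
    {"x": -0.06,"y": 0.216,"z": 0.1,"rx": 0,"ry": 0,"rz": 0.114},
    {"x": -0.07,"y": 0.252,"z": 0.1,"rx": 0,"ry": 0,"rz": 0.133},
    {"x": -0.078,"y": 0.288,"z": 0.1,"rx": 0,"ry": 0,"rz": 0.152},
    {"x": -0.082,"y": 0.312,"z": 0.1,"rx": 0,"ry": 0,"rz": 0.165},
    {"x": -0.082,"y": 0.321,"z": 0.1,"rx": 0,"ry": 0,"rz": 0.171},
    {"x": -0.082,"y": 0.321,"z": 0.1,"rx": 0,"ry": 0,"rz": 0.171},
    {"x": -0.082,"y": 0.321,"z": 0.1,"rx": 0,"ry": 0,"rz": 0.171},
    {"x": -0.082,"y": 0.321,"z": 0.1,"rx": 0,"ry": 0,"rz": 0.171},
    {"x": -0.082,"y": 0.321,"z": 0.1,"rx": 0,"ry": 0,"rz": 0.171}
  ]
}}

```text
time_s: 11.32
position: [0.5126, 0.2613, 0.2469]
ee_rot: [-2.678, -1.642, 0.002]
wrist_force: [0.2, 0.1, -0.2]
opening: 0.0856
```

Run:
```python
from h import *
f=grab_frame('wrist');
s=st();w=camera_params('wrist');np.savez('wc.npz',**w)
f=grab_frame('wrist');cv2.imwrite('pics/wc.png',cv2.resize(f[60:320,120:400,::-1],None,fx=2.5,fy=2.3,interpolation=cv2.INTER_CUBIC));st()
print(s['q'].round(2))
```

```text
t 11.37 pos [0.5127 0.2613 0.2472] rot [-2.6781e+00 -1.6422e+00  1.2000e-03] F [ 0.  -1.1  0.2] M [-0.02 -0.01 -0.02] op 0.0853
t 11.42 pos [0.5128 0.2614 0.2475] rot [ 2.6781e+00  1.6424e+00 -6.0000e-04] F [ 0.  -0.5 -0.3] M [ 0.01 -0.02  0.04] op 0.0855
[ 0.34 -0.07  1.71 -0.    1.5  -0.76]
```

View pics/wc.png

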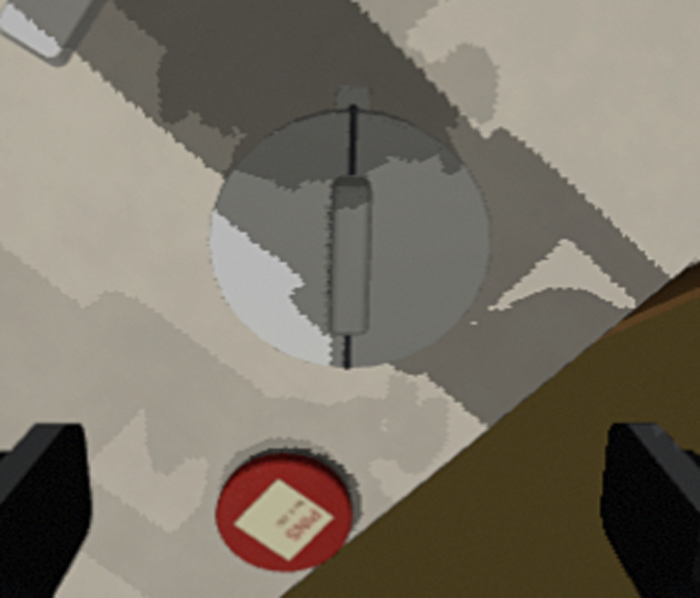

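Run:
```python
from h import *
w=dict(np.load('wc.npz'))
c=lambda x,y:(120+(x+.5)/2.5-.5,60+(y+.5)/2.3-.5)
R=lambda q,z:ray(w,c(*q),z)
A,B=R((353,110),.056),R((347,367),.056)
print(A,B,(A+B)/2,np.degrees(np.arctan2(*(A-B)[1::-1])))
L,Rr=R((210,240),.056),R((490,240),.056);print('LR mid',(L+Rr)/2,np.linalg.norm(L-Rr))
for z in(.09,):
  q=[R(p,z) for p in ((334,208),(371,208),(331,333),(368,334))];print('bar',np.mean(q,0),np.degrees(np.arctan2(*((q[0]+q[1])-(q[2]+q[3]))[1::-1])),np.linalg.norm(q[0]-q[2]),np.linalg.norm(q[0]-q[1]))
  q=[R(p,z) for p in ((333,180),(371,180),(331,333),(368,334))];print('bar',np.mean(q,0),np.linalg.norm(q[0]-q[2]))
```

```text
[0.46372312 0.28938512 0.056     ] [0.56185625 0.23706213 0.056     ] [0.51278968 0.26322362 0.056     ] 151.93418666453678
LR mid [0.51127762 0.26404155 0.056     ] 0.10955761320162216
bar [0.51669631 0.26154631 0.09      ] 151.93790572135606 0.0495013225109292 0.012847525436297464
bar [0.51195393 0.26384689 0.09      ] 0.060032964933789436
```

Request:
{"fn": "servo_tool", "kwargs": {
  "rows": [
    {"x": -0.0005,"y": 0.0025,"z": -0.045,"rx": 0,"ry": 0,"rz": -0.003},
    {"x": -0.0005,"y": 0.0025,"z": -0.09,"rx": 0,"ry": 0,"rz": -0.003},
    {"x": -0.0005,"y": 0.0025,"z": -0.135,"rx": 0,"ry": 0,"rz": -0.003},
    {"x": -0.0005,"y": 0.0025,"z": -0.175,"rx": 0,"ry": 0,"rz": -0.003},
    {"x": -0.0005,"y": 0.0025,"z": -0.205,"rx": 0,"ry": 0,"rz": -0.003},
    {"x": -0.0005,"y": 0.0025,"z": -0.225,"rx": 0,"ry": 0,"rz": -0.003},
    {"x": -0.0005,"y": 0.0025,"z": -0.232,"rx": 0,"ry": 0,"rz": -0.003},
    {"x": -0.0005,"y": 0.0025,"z": -0.232,"rx": 0,"ry": 0,"rz": -0.003},
    {"x": -0.0005,"y": 0.0025,"z": -0.232,"rx": 0,"ry": 0,"rz": -0.003},
    {"x": -0.0005,"y": 0.0025,"z": -0.232,"rx": 0,"ry": 0,"rz": -0.003}
  ]
}}

```text
time_s: 12.25
position: [0.5136, 0.2645, 0.0642]
ee_rot: [2.692, 1.618, 0.005]
wrist_force: [-0.9, 0.3, -0.2]
opening: 0.0856
```

Run:
```python
from h import *
f=grab_frame('wrist');cv2.imwrite('pics/wd.png',f[:,:,::-1]);s=st();print(s['q'].round(2))
```

```text
t 12.3 pos [0.5137 0.2646 0.0643] rot [2.6916 1.6187 0.0056] F [ 0.5 -0.1  1.2] M [ 0.01 -0.03  0.06] op 0.0853
[ 0.35  0.1   1.86 -0.    1.18 -0.74]
```

View pics/wd.png

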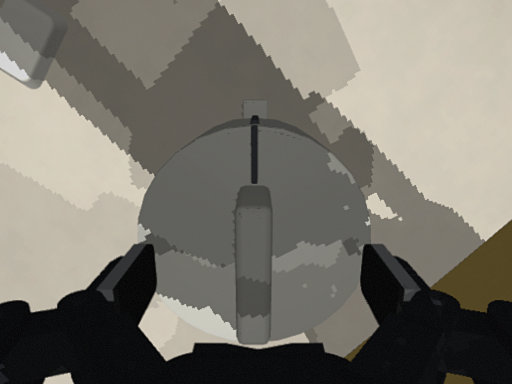

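Request:
{"fn": "servo_tool", "kwargs": {
  "rows": [
    {"x": -0.001,"y": -0.001,"z": 0,"rx": 0,"ry": 0,"rz": 0},
    {"x": -0.001,"y": -0.001,"z": 0,"rx": 0,"ry": 0,"rz": 0},
    {"x": -0.001,"y": -0.001,"z": 0,"rx": 0,"ry": 0,"rz": 0},
    {"x": -0.001,"y": -0.001,"z": 0,"rx": 0,"ry": 0,"rz": 0},
    {"x": -0.001,"y": -0.001,"z": 0,"rx": 0,"ry": 0,"rz": 0},
    {"x": -0.001,"y": -0.001,"z": 0,"rx": 0,"ry": 0,"rz": 0},
    {"x": -0.001,"y": -0.001,"z": 0,"rx": 0,"ry": 0,"rz": 0},
    {"x": -0.001,"y": -0.001,"z": 0,"rx": 0,"ry": 0,"rz": 0},
    {"x": -0.001,"y": -0.001,"z": 0,"rx": 0,"ry": 0,"rz": 0}
  ],
  "grip": 1,
  "squeeze": 70
}}

```text
time_s: 13.05
position: [0.5116, 0.2635, 0.0623]
ee_rot: [2.692, 1.619, 0.001]
wrist_force: [0.4, -0.3, 0.8]
opening: 0.0127
```

Run:
```python
from h import *
w=camera_params('wrist');np.savez('we.npz',**w)
f=grab_frame('wrist');cv2.imwrite('pics/we.png',f[:,:,::-1]);s=st();print(s['q'].round(2))
```

```text
t 13.1 pos [0.5116 0.2635 0.0623] rot [2.6920e+00 1.6193e+00 9.0000e-04] F [-0.1  0.3  1.2] M [ 0.05 -0.04 -0.  ] op 0.0126
[ 0.35  0.1   1.86  0.    1.18 -0.74]
```

View pics/we.png

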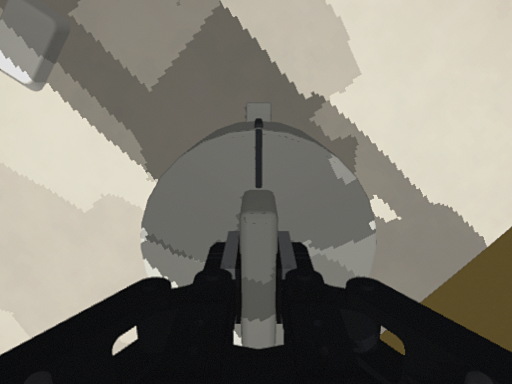

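Run:
```python
from h import *
w=dict(np.load('we.npz'));t=np.array([.5116,.2635])
for uv,z in (((258.5,123),.056),((258,102.5),.005),((258,190),.09)):
    P=ray(w,uv,z)[:2]-t; print(P,np.linalg.norm(P),np.degrees(np.arctan2(P[1],P[0])))
y=2*np.arctan2(1.6193,2.692);print(np.degrees(y)+90)
f=cv2.imread('pics/we.png');cv2.imwrite('pics/we2.png',cv2.resize(f[85:215,200:320],None,fx=5,fy=4.5,interpolation=cv2.INTER_CUBIC))
```

```text
[-0.0493004  0.0267667] 0.0560979963027036 151.5011099141117
[-0.05592018  0.03003827] 0.06347727247175691 151.75693980675246
[-0.03181821  0.01726702] 0.036201499206351385 151.51232704482757
152.05575516500602
```

View pics/we2.png

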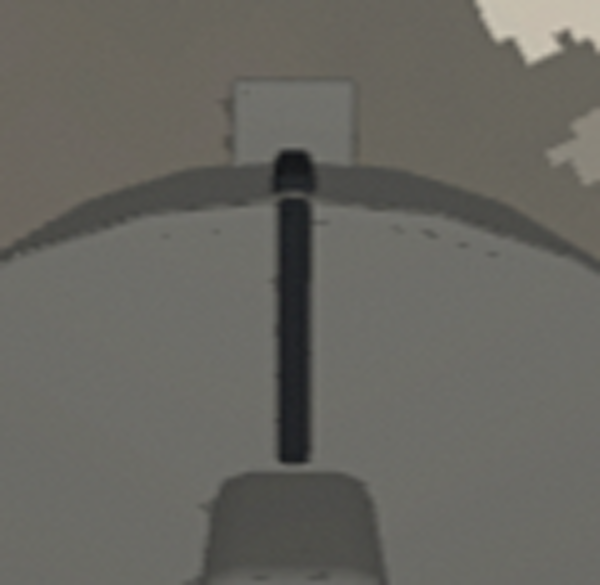

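Request:
{"fn": "servo_tool", "kwargs": {
  "rows": [
    {"x": 0,"y": 0,"z": 0.03,"rx": 0,"ry": 0,"rz": 0},
    {"x": 0,"y": 0,"z": 0.065,"rx": 0,"ry": 0,"rz": 0},
    {"x": 0,"y": -0.01,"z": 0.1,"rx": 0,"ry": 0,"rz": 0},
    {"x": 0.008,"y": -0.04,"z": 0.11,"rx": 0,"ry": 0,"rz": 0.008},
    {"x": 0.018,"y": -0.08,"z": 0.11,"rx": 0,"ry": 0,"rz": 0.018},
    {"x": 0.028,"y": -0.12,"z": 0.11,"rx": 0,"ry": 0,"rz": 0.028},
    {"x": 0.038,"y": -0.16,"z": 0.11,"rx": 0,"ry": 0,"rz": 0.038},
    {"x": 0.048,"y": -0.2,"z": 0.11,"rx": 0,"ry": 0,"rz": 0.048},
    {"x": 0.058,"y": -0.24,"z": 0.11,"rx": 0,"ry": 0,"rz": 0.058},
    {"x": 0.068,"y": -0.28,"z": 0.11,"rx": 0,"ry": 0,"rz": 0.068},
    {"x": 0.077,"y": -0.32,"z": 0.11,"rx": 0,"ry": 0,"rz": 0.078},
    {"x": 0.081,"y": -0.35,"z": 0.11,"rx": 0,"ry": 0,"rz": 0.0825},
    {"x": 0.0825,"y": -0.362,"z": 0.11,"rx": 0,"ry": 0,"rz": 0.0825},
    {"x": 0.0825,"y": -0.364,"z": 0.11,"rx": 0,"ry": 0,"rz": 0.0825},
    {"x": 0.0825,"y": -0.364,"z": 0.11,"rx": 0,"ry": 0,"rz": 0.0825},
    {"x": 0.0825,"y": -0.364,"z": 0.11,"rx": 0,"ry": 0,"rz": 0.0825},
    {"x": 0.0825,"y": -0.364,"z": 0.11,"rx": 0,"ry": 0,"rz": 0.0825}
  ]
}}

```text
time_s: 14.52
position: [0.5771, -0.0264, 0.1498]
ee_rot: [-2.185, -2.256, 0.0]
wrist_force: [0.0, 0.3, -1.9]
opening: 0.013
```

Run:
```python
from h import *
f=grab_frame('scene');cv2.imwrite('pics/sh.png',cv2.resize(f[100:290,180:400,::-1],None,fx=3,fy=3,interpolation=cv2.INTER_CUBIC))
s=st();w=camera_params('wrist');np.savez('wh.npz',**w)
f=grab_frame('wrist');cv2.imwrite('pics/wh.png',f[:,:,::-1]);s=st();print(s['q'].round(2))
```

```text
t 14.57 pos [ 0.5772 -0.0264  0.1499] rot [-2.1851e+00 -2.2566e+00 -1.0000e-04] F [ 0.  -0.3 -2.9] M [ 0.04  0.   -0.  ] op 0.0127
t 14.62 pos [ 0.5772 -0.0266  0.15  ] rot [-2.1852 -2.2567 -0.    ] F [-0.7  0.1 -1.3] M [ 0.06  0.02 -0.02] op 0.0129
[-0.17  0.01  1.8   0.    1.34 -1.78]
```

View pics/wh.png

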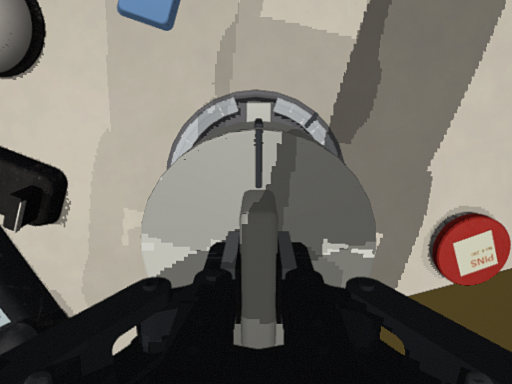

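View pics/sh.png

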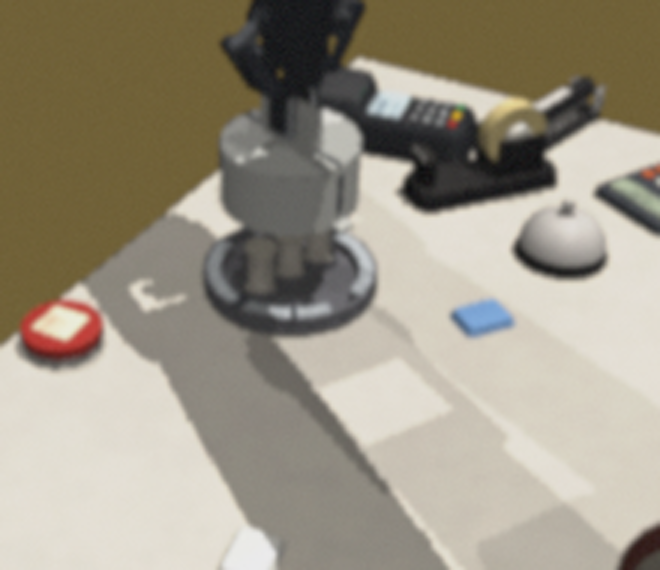

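Run:
```python
import cv2
f=cv2.imread('pics/wh.png');cv2.imwrite('pics/wh2.png',cv2.resize(f[80:180,160:350],None,fx=4.2,fy=4.2,interpolation=cv2.INTER_CUBIC))
```

```text
(no output)
```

View pics/wh2.png

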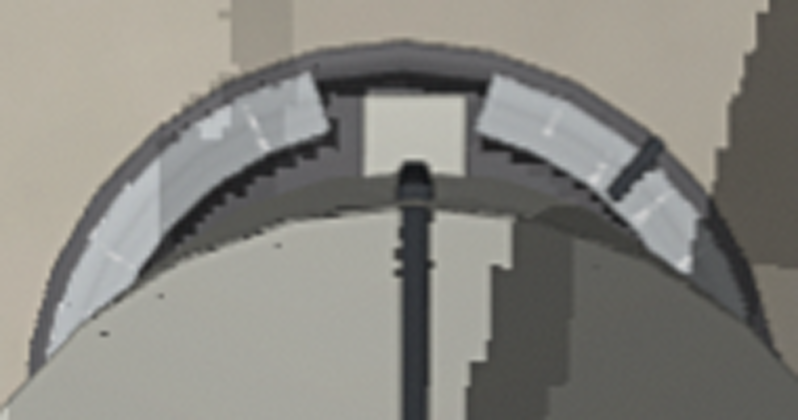

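Run:
```python
from h import *
w=dict(np.load('wh.npz'))
c=lambda x,y:(160+(x+.5)/4.2-.5,80+(y+.5)/4.2-.5)
R=lambda q,z:ray(w,c(*q),z)
t=R((416,95),.0927);print('tab end',t, 'tabmid base',R((414,172),.0927))
print('gap edges',[R(q,.019).round(4) for q in ((310,75),(328,130),(493,75),(478,132))])
print('half',R((640,165),.022))
print('rim far',R((405,42),.017), 'drum edge', R((416,207),.144))
for q in ((105,185),(60,280),(30,370),(700,185),(745,265)): 
  P=R(q,.017)[:2]; print(P.round(4), np.linalg.norm(P-[.5797,-.0277]).round(4))
```

```text
tab end [ 0.51364497 -0.02781599  0.0927    ] tabmid base [ 0.52374014 -0.02774825  0.0927    ]
gap edges [array([ 0.5121, -0.047 ,  0.019 ]), array([ 0.5218, -0.0435,  0.019 ]), array([ 0.511 , -0.0138,  0.019 ]), array([ 0.5212, -0.0161,  0.019 ])]
half [0.52597411 0.01362108 0.022     ]
rim far [ 0.50572201 -0.02994075  0.017     ] drum edge [ 0.52363501 -0.02757875  0.144     ]
[ 0.5332 -0.0851] 0.0739
[ 0.5513 -0.094 ] 0.0722
[ 0.5689 -0.1004] 0.0735
[0.5295 0.0259] 0.0734
[0.5441 0.0357] 0.0727
```

Request:
{"fn": "servo_tool", "kwargs": {
  "rows": [
    {"x": 0,"y": -0.0022,"z": 0,"rx": 0,"ry": 0,"rz": 0},
    {"x": 0,"y": -0.0022,"z": -0.01,"rx": 0,"ry": 0,"rz": 0},
    {"x": 0,"y": -0.0022,"z": -0.025,"rx": 0,"ry": 0,"rz": 0},
    {"x": 0,"y": -0.0022,"z": -0.04,"rx": 0,"ry": 0,"rz": 0},
    {"x": 0,"y": -0.0022,"z": -0.055,"rx": 0,"ry": 0,"rz": 0},
    {"x": 0,"y": -0.0022,"z": -0.068,"rx": 0,"ry": 0,"rz": 0},
    {"x": 0,"y": -0.0022,"z": -0.078,"rx": 0,"ry": 0,"rz": 0},
    {"x": 0,"y": -0.0022,"z": -0.08,"rx": 0,"ry": 0,"rz": 0},
    {"x": 0,"y": -0.0022,"z": -0.08,"rx": 0,"ry": 0,"rz": 0},
    {"x": 0,"y": -0.0022,"z": -0.08,"rx": 0,"ry": 0,"rz": 0}
  ]
}}

```text
time_s: 15.45
position: [0.5777, -0.0297, 0.0863]
ee_rot: [2.187, 2.255, 0.0]
wrist_force: [0.2, 0.7, -0.3]
opening: 0.0129
```

Run:
```python
from h import *
s=st();w=camera_params('wrist');np.savez('wi.npz',**w)
f=grab_frame('wrist');cv2.imwrite('pics/wi.png',cv2.resize(f[80:200,130:385,::-1],None,fx=3.1,fy=3.5,interpolation=cv2.INTER_CUBIC));s=st()
```

```text
t 15.45 pos [ 0.5777 -0.0297  0.0863] rot [2.1870e+00 2.2548e+00 4.0000e-04] F [ 0.2  0.7 -0.3] M [-0.01  0.04 -0.04] op 0.0129
t 15.5 pos [ 0.578  -0.0297  0.0868] rot [2.1865e+00 2.2543e+00 1.2000e-03] F [ 0.7  0.5 -1. ] M [ 0.04 -0.04 -0.01] op 0.013
```

View pics/wi.png

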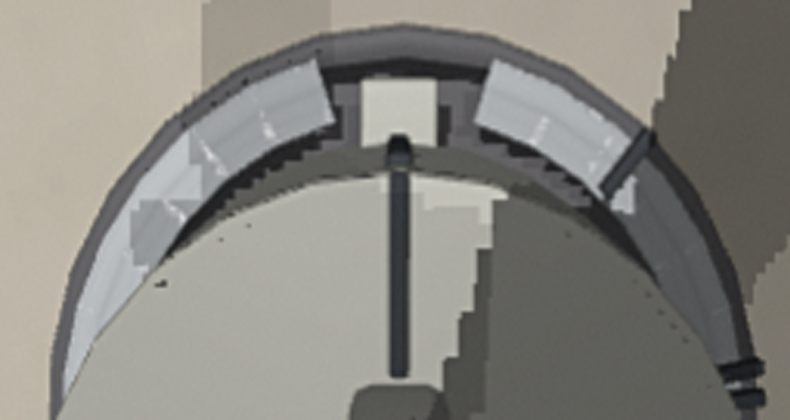

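Request:
{"fn": "servo_tool", "kwargs": {
  "rows": [
    {"x": 0,"y": 0.0013,"z": 0,"rx": 0,"ry": 0,"rz": 0},
    {"x": 0,"y": 0.0013,"z": -0.003,"rx": 0,"ry": 0,"rz": 0},
    {"x": 0,"y": 0.0013,"z": -0.007,"rx": 0,"ry": 0,"rz": 0},
    {"x": 0,"y": 0.0013,"z": -0.011,"rx": 0,"ry": 0,"rz": 0},
    {"x": 0,"y": 0.0013,"z": -0.014,"rx": 0,"ry": 0,"rz": 0},
    {"x": 0,"y": 0.0013,"z": -0.016,"rx": 0,"ry": 0,"rz": 0},
    {"x": 0,"y": 0.0013,"z": -0.016,"rx": 0,"ry": 0,"rz": 0},
    {"x": 0,"y": 0.0013,"z": -0.016,"rx": 0,"ry": 0,"rz": 0}
  ]
}}

```text
time_s: 16.17
position: [0.5772, -0.0285, 0.073]
ee_rot: [-2.187, -2.255, 0.0]
wrist_force: [-0.2, -0.3, -1.9]
opening: 0.0127
```

Run:
```python
from h import *
s=st();w=camera_params('wrist');np.savez('wi.npz',**w)
f=grab_frame('wrist');cv2.imwrite('pics/wj.png',cv2.resize(f[80:200,130:385,::-1],None,fx=3.1,fy=3.5,interpolation=cv2.INTER_CUBIC));s=st()
```

```text
t 16.17 pos [ 0.5772 -0.0285  0.073 ] rot [-2.1870e+00 -2.2548e+00  4.0000e-04] F [-0.2 -0.3 -1.9] M [-0.    0.02 -0.02] op 0.0127
t 16.22 pos [ 0.5774 -0.0286  0.0733] rot [2.1873 2.2551 0.    ] F [-0.3 -0.6 -0.5] M [-0.02 -0.01  0.02] op 0.0132
```

View pics/wj.png

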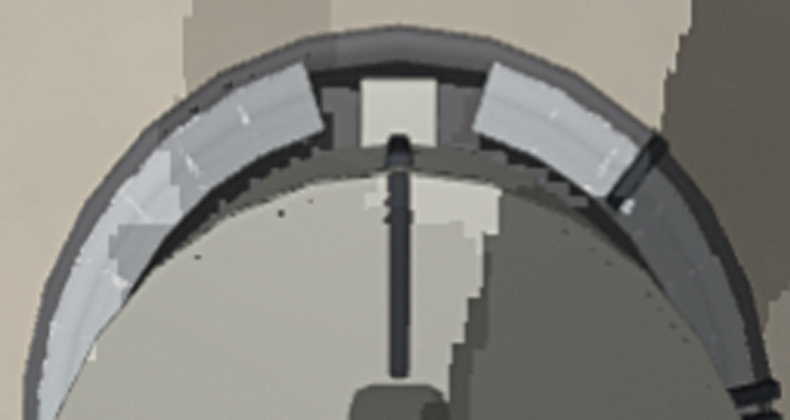

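Request:
{"fn": "servo_tool", "kwargs": {
  "rows": [
    {"x": 0,"y": 0,"z": -0.0015,"rx": 0,"ry": 0,"rz": 0},
    {"x": 0,"y": 0,"z": -0.003,"rx": 0,"ry": 0,"rz": 0},
    {"x": 0,"y": 0,"z": -0.004,"rx": 0,"ry": 0,"rz": 0},
    {"x": 0,"y": 0,"z": -0.004,"rx": 0,"ry": 0,"rz": 0},
    {"x": 0,"y": 0,"z": -0.004,"rx": 0,"ry": 0,"rz": 0},
    {"x": 0,"y": 0,"z": -0.004,"rx": 0,"ry": 0,"rz": 0}
  ]
}}

```text
time_s: 16.72
position: [0.5776, -0.0287, 0.0703]
ee_rot: [2.187, 2.255, 0.0]
wrist_force: [-0.8, 0.3, 0.8]
opening: 0.0125
```

Request:
{"fn": "servo_tool", "kwargs": {
  "rows": [
    {"x": 0,"y": 0,"z": -0.001,"rx": 0,"ry": 0,"rz": 0},
    {"x": 0,"y": 0,"z": -0.001,"rx": 0,"ry": 0,"rz": 0},
    {"x": 0,"y": 0,"z": -0.001,"rx": 0,"ry": 0,"rz": 0}
  ]
}}

```text
time_s: 16.97
position: [0.5776, -0.0286, 0.0703]
ee_rot: [2.187, 2.255, -0.0]
wrist_force: [-3.3, -0.9, 5.8]
opening: 0.013
```

Run:
```python
from h import *
s=st()
f=grab_frame('wrist');cv2.imwrite('pics/wl.png',cv2.resize(f[80:200,130:385,::-1],None,fx=3.1,fy=3.5,interpolation=cv2.INTER_CUBIC));s=st()
f=grab_frame('scene');cv2.imwrite('pics/sl.png',cv2.resize(f[100:230,210:350,::-1],None,fx=5,fy=4.5,interpolation=cv2.INTER_CUBIC))
```

```text
t 16.97 pos [ 0.5776 -0.0286  0.0703] rot [ 2.1871e+00  2.2552e+00 -2.0000e-04] F [-3.3 -0.9  5.8] M [0.09 0.56 0.  ] op 0.013
t 17.02 pos [ 0.5776 -0.0286  0.0703] rot [ 2.1870e+00  2.2552e+00 -2.0000e-04] F [-3.1  0.3  5.8] M [ 0.05  0.55 -0.  ] op 0.0127
```

View pics/wl.png

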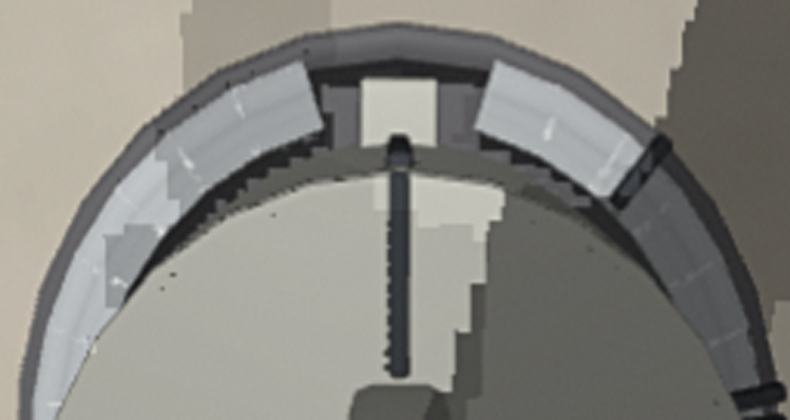

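View pics/sl.png

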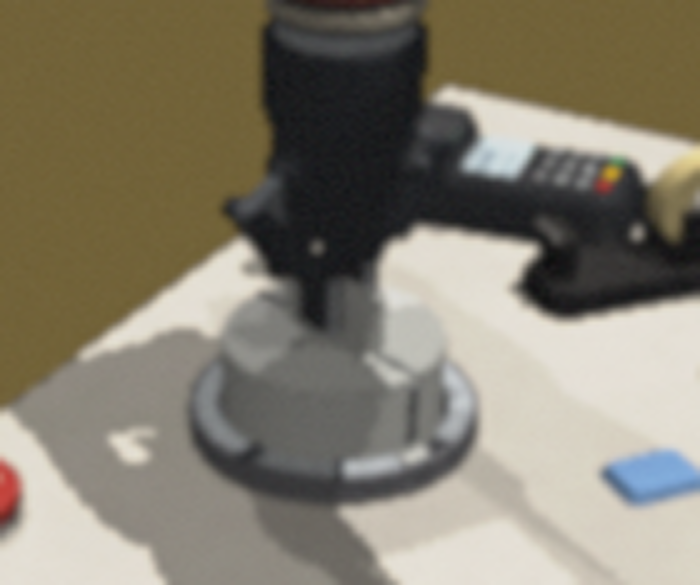

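Request:
{"fn": "servo_tool", "kwargs": {
  "rows": [
    {"x": 0,"y": 0.0002,"z": 0,"rx": 0,"ry": 0,"rz": -0.01},
    {"x": 0,"y": 0.0004,"z": 0,"rx": 0,"ry": 0,"rz": -0.02},
    {"x": 0,"y": 0.0006,"z": 0,"rx": 0,"ry": 0,"rz": -0.03},
    {"x": 0,"y": 0.0008,"z": 0,"rx": 0,"ry": 0,"rz": -0.04},
    {"x": 0,"y": 0.001,"z": 0,"rx": 0,"ry": 0,"rz": -0.05},
    {"x": 0,"y": 0.0011,"z": 0,"rx": 0,"ry": 0,"rz": -0.06},
    {"x": 0,"y": 0.0012,"z": 0,"rx": 0,"ry": 0,"rz": -0.07},
    {"x": 0,"y": 0.0014,"z": 0,"rx": 0,"ry": 0,"rz": -0.08},
    {"x": 0,"y": 0.0016,"z": 0,"rx": 0,"ry": 0,"rz": -0.09},
    {"x": 0,"y": 0.0017,"z": 0,"rx": 0,"ry": 0,"rz": -0.1},
    {"x": 0,"y": 0.0018,"z": 0,"rx": 0,"ry": 0,"rz": -0.107},
    {"x": 0,"y": 0.0018,"z": 0,"rx": 0,"ry": 0,"rz": -0.111},
    {"x": 0,"y": 0.0018,"z": 0,"rx": 0,"ry": 0,"rz": -0.111},
    {"x": 0,"y": 0.0018,"z": 0,"rx": 0,"ry": 0,"rz": -0.111},
    {"x": 0,"y": 0.0018,"z": 0,"rx": 0,"ry": 0,"rz": -0.111},
    {"x": 0,"y": 0.0018,"z": 0,"rx": 0,"ry": 0,"rz": -0.111}
  ]
}}

```text
time_s: 18.4
position: [0.5782, -0.0277, 0.0703]
ee_rot: [2.824, 1.372, 0.002]
wrist_force: [0.2, -2.3, 5.9]
opening: 0.0128
```

Run:
```python
from h import *
s=st();w=camera_params('wrist');np.savez('wm.npz',**w)
f=grab_frame('wrist');cv2.imwrite('pics/wm.png',f[:,:,::-1]);cv2.imwrite('pics/wm2.png',cv2.resize(f[80:200,130:385,::-1],None,fx=3.1,fy=3.5,interpolation=cv2.INTER_CUBIC));s=st()
f=grab_frame('scene');cv2.imwrite('pics/sm.png',cv2.resize(f[100:230,210:350,::-1],None,fx=5,fy=4.5,interpolation=cv2.INTER_CUBIC))
```

```text
t 18.4 pos [ 0.5782 -0.0277  0.0703] rot [2.8239e+00 1.3721e+00 1.7000e-03] F [ 0.2 -2.3  5.9] M [-0.45  0.27  0.11] op 0.0128
t 18.45 pos [ 0.5782 -0.0277  0.0703] rot [2.824e+00 1.372e+00 1.700e-03] F [-0.3 -3.8  6. ] M [-0.47  0.2   0.1 ] op 0.0129
```

View pics/wm2.png

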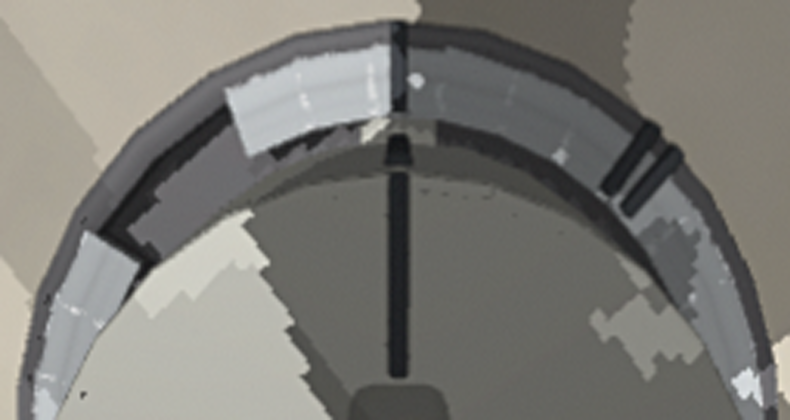

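View pics/sm.png

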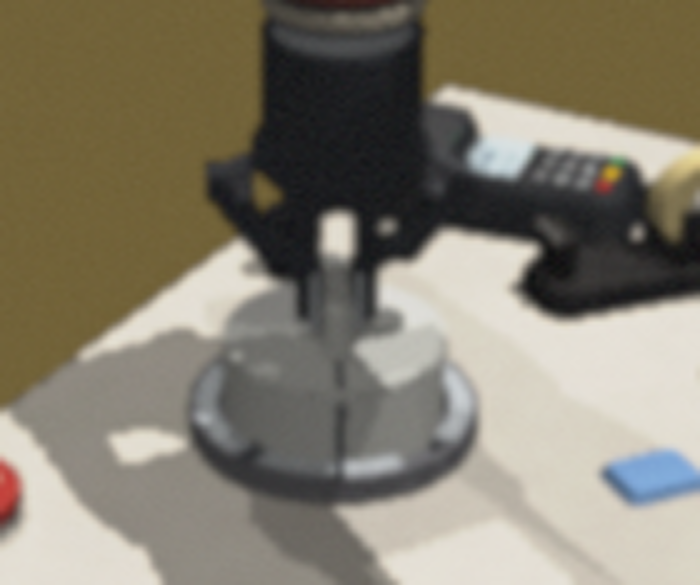

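Run:
```python
from h import *
print(abs(st()['qvel']).max()); job.job_done()
```

```text
t 18.5 pos [ 0.5782 -0.0277  0.0703] rot [2.824e+00 1.372e+00 1.700e-03] F [-1.2 -2.5  5.7] M [-0.44  0.25  0.11] op 0.0131
0.0018239735306344474
the job is handed in; nothing more can be done
```

I handed the job in at 18.5 s. All the spools are in the keeper, and the cover is held at the half-way ribs with the gripper still closed on it. No verdict was reported.

- **Spool:** I stood the spare in the empty pocket (pocket 0) and let go. The picture after release showed three upright spools, each within about 1 mm of its pocket by my estimate. I never touched the two that were already there.
- **Cover:** It went down with both tabs in the entry gaps until it touched bottom. The height matched a fully seated cover, with about 6 N of seating force.
- **Turn:** I turned it 40 degrees clockwise. In the last pictures the pointer rib lines up with the single half-way rib, well short of the double ribs. The spring pushes back with about 0.11 N m, close to the 0.13 expected. The arm was at rest, with a 70 N grip setting on the bar.

**Disagreements and unchecked points:**
- The top and wrist cameras differed by about 2 mm on the keeper's position, so I went by the wrist camera.
- The arm settled 1–3 mm late after some moves, and I corrected for that as I went.
- I could not look at the spools again once the cover was on.
- I moved nothing else on purpose and saw no contact, but I did not measure where the tin, chalks and ripper ended up.

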